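# Load and close a tumble-sanding drum

## Robot

A 6-joint arm with a two-finger parallel gripper is mounted at the origin on the work surface. World frame = base frame: x ahead of the robot, y to its left, z up, the work surface at z = 0. Lengths are in mm, angles in rad, forces in N, time in s.
With the tool pointing down it reaches from about 400 to 925 mm from the base axis. Payload 12.5 kg.
Tool frame: the origin (TCP) lies midway between the tips of the shut fingers; the grasp point (between the pads) lies 19 mm behind it; z points along the fingers, y is the line along which they close (so a half turn about z gives the same grasp; the last joint's range is limited). The gripper opens to 95 mm and grips with 3 to 60 N. Pads are 20 mm wide; open, the fingers measure 119 mm over their backs; the gripper's body (75 mm by 180 mm) begins 59 mm behind the grasp point.
Start: joints at [1.142, 0.491, 1.559, -0, 1.092, -0.106], TCP at [198.248, 592.743, 214.661] pointing down, gripper open.
Joint ranges: [-3.1, 3.1], [-0.84, 2.19], [0.05, 2.79], [-1.13, 4.28], [0.06, 2.93], [-2.69, 2.69]. Speed limits (rad/s): [2.22, 2.22, 2.79, 3.14, 3.14, 3.14].

## Interface

Orientations are given as [roll, pitch, yaw] about the fixed x, y, z axes, in that order (R = Rz(yaw) Ry(pitch) Rx(roll)).
In Python, from cell import env gives the robot as it stands.
- The arm moves only by the tool arm_command, never from a script. Its argument "targets" is a list of rows, each a list of 5 numbers: the shift along the tool's x, y, z in mm, then the turn about the tool's z in degrees, then the opening, from 0 (shut) to 1 (fully open). In form: [[tx, ty, tz, roll, fingers], ...]. A call has 1 to 5 rows; each row is the pose to reach, as a shift and turn from the pose commanded when the call began, along the tool's axes at that moment; what a row does not reach only later rows make up. A row lasts 1/10 s, in which the tool goes at most 50 mm and 8.59 degrees, less where a joint would pass 70% of its speed; a pose out of reach is approached as far as the arm can. A call with a gripper value outside its range is refused whole. The fingers move at their own pace and stop on an object; the grip force is fixed at half the most. Time passes only in rows, so rows that repeat a pose let the fingers close. It gives the time, the measured TCP pose, the force, the opening and the grip force at its end, in the units of the state.
- env.state(): the state, without advancing time (a new reading comes with each control period).
- env.read_camera(name): name is "side" or "top"; returns a dict with "frame" (420x560x3 uint8, red, green, blue), "vertical_fov" (degrees; the focal length in pixels is half the picture's height over the tangent of half this angle, whatever the lens; pixels are square), "cx", "cy" (the principal point, pixels), "world_from_camera" (4x4, takes a point from camera to world coordinates). Camera axes: x right, y down, z forward; pixel columns grow to the right and rows downward; lengths in mm; the calibration is good to about 2 mm. A picture is of the moment at which its call begins. There is no depth.
- env.job_done(): hands the job in; it is judged then, once.
The state is a dict: "t": time; "joints": joint angles; "qvel": joint speeds; "tau": joint torques, N m; "eef_pos": TCP position; "tcp_rot": TCP orientation; "ft_force": force on the tool from outside, world axes, zero at the start; "moment": the same for the moment, N m; "opening": opening from 0.0 (shut) to 1.0 (fully open); "grip_force": force on a finger pad.
Only numpy, scipy, OpenCV 4.12 (cv2) and the standard library are available. Lean on these libraries where they do the work, as an engineer would, in place of code of your own. Each camera call takes 0.05 s, during which the arm holds its last target. There are 200 camera calls.

## Task

Tip the hinged loading tray by its red bar so that the wooden pulls slide into the green tumbling drum, put in any pulls that lie elsewhere too, and lower the tray again. Then turn the yellow cover so that it drops flush into its one-way recess, and set the clamp knob on the threaded stud with its red bar in line with the white load line, letting go of it there. Finally turn the knob backwards (counter-clockwise) until the thread clicks and it drops down, and then forwards (clockwise) until it is tight on the cover.

Things in the scene. Friction and masses are not known exactly. Their poses are not given: they have to be found in the camera images.
- tumbler: Tumbling drum parked hatch up: fixed green steel box, x -140..100, y -90..90 mm in its own frame, origin at bench level, deck top 120 mm up. The mouth is a hole x -50..70, y -52..62 mm; drum floor 10 mm above the bench. A grey housing 90 mm high stands on its +y side, under the tray
- mouth (a point): centre of the drum's mouth (120 x 114 mm), level with the deck top, 120 mm above the bench
- pocket (a point): point on the floor of the cover's recess, 8 mm below the deck top. When the cover is seated its grip centre is 25 mm above this point and its x axis points along the tumbler's x axis (same sense). Main recess in the tumbler frame: x -62.5..82.5, y -62.5..62.5 mm, 2.5 mm clearance all round the cover
- recess_arm (a point): centre of the floor of the recess's side arm, which makes its outline an L: x -122.5..-62.5, y -62.5..12.5 mm in the tumbler frame; the stud stands in it
- tray (a joint): angle of the loading tray: 0 = level, grows as its handle end is lifted, stop at 1.15 rad. It turns freely about the hinge and sinks back to level by its own weight (0.35 kg). The pulls slide off at about 0.45 to 0.7 rad; 1 rad is ample
- tray_hinge (a point): middle of the tray's hinge axis, which runs along the tumbler's x axis, 145 mm above the bench, level with the tray floor's top
- tray_floor (a point): middle of the tray's floor: plywood tray, inside 120 x 171 mm, walls 34 mm high on three sides, open towards the drum's mouth
- tray_handle (a point): middle of the tray's red round handle bar, 14 mm thick, 130 mm long, parallel to the hinge axis. With the tray level it lies 215 mm from the hinge axis towards the tumbler's +y and 12 mm higher than it. Free gap between bar and tray end wall 38 mm
- cover_grip (a point): centre of the cover's upright black grip rib: 60 mm along the cover's y, 14 mm thick along its x, 34 mm high, standing on the plate. The cover is a loose yellow L-shaped plate 8 mm thick, about 0.35 kg, lying on the bench; this point is 25 mm above its underside. Measured from here the main part spans x -65..75, y -60..60 mm, the arm x -125..-65, y -60..10 mm
- cover_slot (a point): on the cover's top, the place in its arm that comes over the stud's axis: a slot 40 mm wide, open at the arm's end
- stud_foot (a point): axis of the fixed upright stud (34 mm thick) at the level of the deck top, which is the top of the seated cover. Its x axis is where the knob's bar points (either way round) when tight: 50 degrees clockwise, seen from above, of the tumbler's x axis. It runs free until some 12 degrees short of this, then binds with 0.2 to 0.5 N m, and some 12 degrees past it is a firm stop
- stud_top (a point): top of the stud, 44 mm above stud_foot. Coarse right-hand two-start thread, alike every half turn. With its bar along the load line the knob rests on top of the thread, its foot 12 mm above the cover; forwards it meets a stop. Backwards (counter-clockwise from above) it climbs 1.5 mm, and 50 to 75 degrees back from the load line it drops 13 mm when let go: the click. A stop follows at 78
- load_line (a point): short white dash on the deck edge beside the stud; the load line runs from it to the stud's axis, along the tumbler's x axis. From the click the knob runs forwards (clockwise) under the thread some 90 to 120 degrees until it is tight
- knob_grip (a point): centre of the clamp knob's red grip bar: 64 mm long along the knob's x, 16 mm thick, 26 mm high, on a black hollow body (51 mm across, foot flange 66 mm, open below, bore 39 mm). It stands upright on its flange on the bench, 76 mm high in all, about 0.25 kg; this point is 63 mm above its underside. Two thread pins inside lie under the bar's ends
- glue: bystander: yellow glue bottle, 64 mm thick, 170 mm high, origin at its underside; leave it alone
- sandblock: bystander: cork sanding block 110 x 62 x 34 mm, origin at its underside; leave it alone
- brush: bystander: bench brush 220 mm long; leave it alone
- pull1_mid (a point): centre of a light wooden cabinet pull, rounded block 64 (its x) x 30 (its y) x 26 mm (its z), 35 g, starts on the tray; may be absent
- pull2_mid (a point): centre of a light wooden cabinet pull, rounded block 64 (its x) x 30 (its y) x 26 mm (its z), 35 g, starts on the tray; may be absent
- pull3_mid (a point): centre of a light wooden cabinet pull, rounded block 64 (its x) x 30 (its y) x 26 mm (its z), 35 g, starts on the tray; may be absent
- pull4_mid (a point): centre of a light wooden cabinet pull, rounded block 64 (its x) x 30 (its y) x 26 mm (its z), 35 g, starts on the tray; may be absent
- pull5_mid (a point): centre of a light wooden cabinet pull, rounded block 64 (its x) x 30 (its y) x 26 mm (its z), 35 g, starts on the bench; may be absent
- pull6_mid (a point): centre of a light wooden cabinet pull, rounded block 64 (its x) x 30 (its y) x 26 mm (its z), 35 g, starts on the bench; may be absent
Things that resemble listed ones, but are neither listed nor needed, are in the scene too. Leave any blue look-alike of the part that bears pull5_mid alone.

How it is judged:
By the outcome, as a careful person would: the job done as asked, in the order asked, and still so for the second after the job is handed in, with the robot touching nothing.
Of pull1, pull2, pull3, pull4, pull5, pull6 only 4 to 5 are there at a start; the rules pass over those that are not, and their reading is None.
At some moment in a run one of pull5, pull6, cover may be knocked a few centimetres aside while the robot is not near it.
It also fails if it takes over 192 s, if anything falls off the work surface, if the arm or the gripper's body presses on something with over 40 N, if the wrist force passes 120 N, or if a joint passes its speed limit or range.

## Working session

There is one attempt and no reset: what is moved stays moved. The work goes in short steps, Python scripts to look and compute and a tool call to move; the robot and the scene stay as the last step left them, time stands still between calls to the robot, and variables do not carry over. Pictures are saved under pics/ and viewed, at most 14 in all, crops included, and the job is handed in when it is done.

Besides the shell and the picture viewer there is one more tool, called after ">>>" as name(argument=value, ...) on one line, values as JSON. arm_command: Moves the arm, as the interface text tells. Its arguments: {"type":"object","properties":{"targets":{"type":"array","items":{"type":"array","items":{"type":"number"}}}},"required":["targets"]}

```bash
ls; mkdir -p pics
cat > h.py <<'E'
import numpy as np, cv2
from cell import env
from scipy.spatial.transform import Rotation as R
def snap(name, fn=None):
    c=env.read_camera(name)
    if fn: cv2.imwrite('pics/'+fn+'.png', c['frame'][:,:,::-1])
    return c
def ray(c,u,v):
    f=c['frame'].shape[0]/2/np.tan(np.radians(c['vertical_fov'])/2)
    T=np.array(c['world_from_camera']); d=T[:3,:3]@np.array([(u-c['cx'])/f,(v-c['cy'])/f,1.])
    return T[:3,3],d
def onplane(c,u,v,z):
    o,d=ray(c,u,v); return o+d*(z-o[2])/d[2]
def proj(c,p):
    f=c['frame'].shape[0]/2/np.tan(np.radians(c['vertical_fov'])/2)
    T=np.array(c['world_from_camera']); q=T[:3,:3].T@(np.array(p,float)-T[:3,3])
    return np.array([c['cx']+f*q[0]/q[2],c['cy']+f*q[1]/q[2]])
def tri(c1,p1,c2,p2):
    o1,d1=ray(c1,*p1);o2,d2=ray(c2,*p2)
    s=np.linalg.lstsq(np.c_[d1,-d2],o2-o1,rcond=None)[0]
    a=o1+d1*s[0];b=o2+d2*s[1]; return (a+b)/2,np.linalg.norm(a-b)
E
python3 - <<'E'
from h import *
print(env.state())
for n in('top','side'):
    c=snap(n,n+'0'); print(n,c['vertical_fov'],c['cx'],c['cy'],np.round(c['world_from_camera'],3).tolist())
E
```

```text
pics
{'t': 0.0, 'joints': array([ 1.14241002e+00,  4.91535558e-01,  1.55947743e+00,  1.70500181e-05,
        1.09170057e+00, -1.05578857e-01]), 'qvel': array([ 2.85798676e-03,  4.16460404e-05, -2.07145834e-04,  3.99329372e-04,
        1.13016186e-03, -1.72031056e-04]), 'tau': array([ 1.23750931e-03, -6.12653661e+01, -2.58179158e+01,  6.92414911e-02,
        4.82725224e-02, -7.14011480e-05]), 'eef_pos': array([198.1230858 , 592.49446843, 214.06702565]), 'tcp_rot': array([-3.14047958e+00, -1.33161900e-04,  2.81877726e+00]), 'ft_force': array([ 1.60976042, -0.56719577,  0.18085562]), 'moment': array([-0.0224698 , -0.01097362, -0.05389498]), 'grip_force': 0.0, 'opening': 1.000477184602657}
top 48.934972530216605 286.011862322232 216.296228649285 [[-0.022, -0.996, 0.081, 471.568], [-1.0, 0.022, 0.005, -1.32], [-0.007, -0.081, -0.997, 1211.249], [0.0, 0.0, 0.0, 1.0]]
side 51.707132893737544 280.39381467185996 209.43336809273237 [[0.884, -0.317, 0.344, 209.684], [-0.467, -0.624, 0.627, -655.642], [0.016, -0.714, -0.699, 851.727], [0.0, 0.0, 0.0, 1.0]]
```

View pics/top0.png

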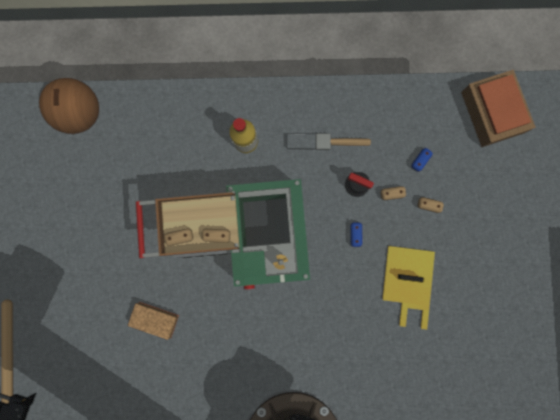

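View pics/side0.png

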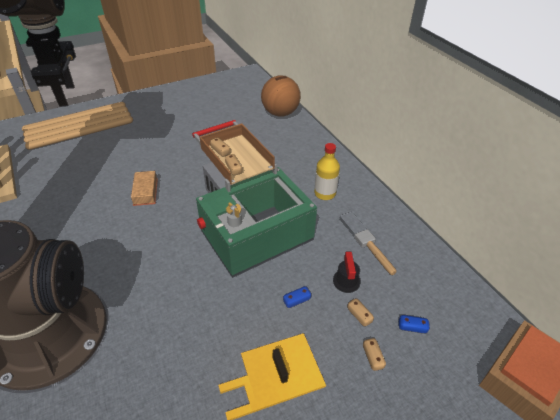

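Run:
```python
import cv2,numpy as np
t=cv2.imread('pics/top0.png');s=cv2.imread('pics/side0.png')
a=cv2.resize(t[170:300,125:325],None,fx=4,fy=4,interpolation=cv2.INTER_CUBIC)
cv2.imwrite('pics/t1.png',a)
cv2.imwrite('pics/s1.png',cv2.resize(s[110:285,185:360],None,fx=3.4,fy=3.4,interpolation=cv2.INTER_CUBIC))
cv2.imwrite('pics/t2.png',cv2.resize(t[140:340,330:460],None,fx=3,fy=3,interpolation=cv2.INTER_CUBIC))
```

```text
(no output)
```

View pics/t1.png

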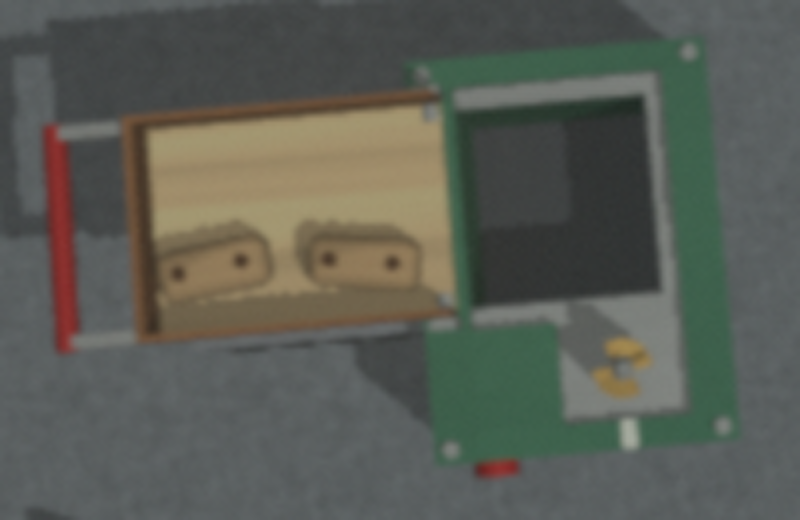

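View pics/s1.png

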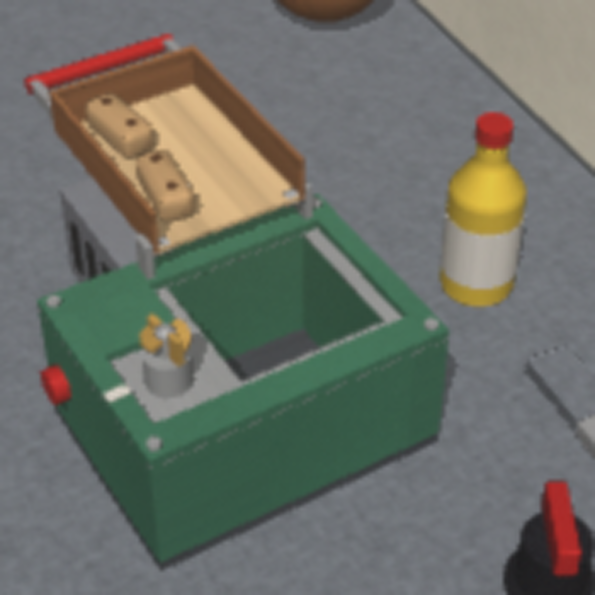

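View pics/t2.png

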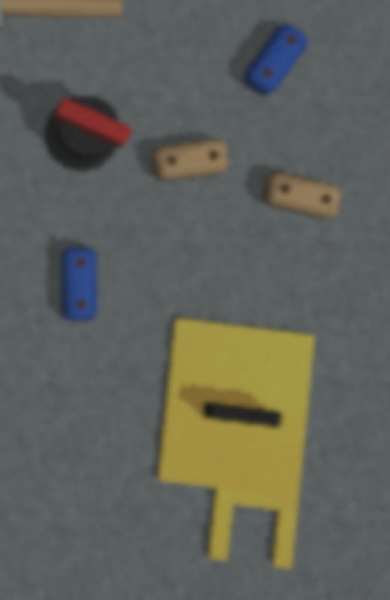

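```bash
cat >> h.py <<'E'
def mask(c,kind,roi):
    x0,y0,x1,y1=roi; hsv=cv2.cvtColor(c['frame'],cv2.COLOR_RGB2HSV); H,S,V=[a.astype(int) for a in cv2.split(hsv)]
    m={'red':((H<8)|(H>172))&(S>140)&(V>70),'yellow':(H>20)&(H<32)&(S>130)&(V>90),
       'wood':(H>8)&(H<22)&(S>60)&(V>90),'green':(H>60)&(H<90)&(S>80),'black':V<45}[kind]
    o=np.zeros(m.shape,np.uint8); o[y0:y1,x0:x1]=m[y0:y1,x0:x1]
    return o
def rect(c,kind,roi,z):
    "largest blob -> world minAreaRect on plane z: centre, (long, short), yaw of the long side deg, pixel centroid"
    m=cv2.resize(mask(c,kind,roi)*255,None,fx=4,fy=4,interpolation=cv2.INTER_CUBIC)>127
    k=max(cv2.findContours(m.astype(np.uint8),cv2.RETR_EXTERNAL,cv2.CHAIN_APPROX_NONE)[0],key=cv2.contourArea)[:,0]
    p=(k+.5)/4-.5
    w=np.array([onplane(c,u,v,z)[:2] for u,v in p],np.float32)
    b=cv2.boxPoints(cv2.minAreaRect(w)); e=[b[1]-b[0],b[2]-b[1]]
    l=max(e,key=np.linalg.norm); s=min(e,key=np.linalg.norm)
    M=cv2.moments(k.reshape(-1,1,2))
    return b.mean(0),np.linalg.norm(l),np.linalg.norm(s),np.degrees(np.arctan2(l[1],l[0]))%180,((M['m10']/M['m00']+.5)/4-.5,(M['m01']/M['m00']+.5)/4-.5)
E
cat > m1.py <<'E'
from h import *
np.set_printoptions(precision=1,suppress=True)
t=snap('top');s=snap('side')
A=[(423,73),(688,52),(724,426),(451,450)];B=[(318,203),(432,323),(153,442),(53,300)]
A=[(125+(u+.5)/4-.5,170+(v+.5)/4-.5) for u,v in A];B=[(185+(u+.5)/3.4-.5,110+(v+.5)/3.4-.5) for u,v in B]
W=[]
for a,b in zip(A,B):
    p,e=tri(t,a,s,b); q=onplane(t,*a,120);W.append(q[:2]); print('screw',p,e,q[:2],onplane(s,*b,120)[:2])
W=np.array(W); print('screw centre (tumbler -20,0)',W.mean(0)); 
for i,j in((3,0),(2,1),(1,0),(2,3)): d=W[j]-W[i];print(np.linalg.norm(d),np.degrees(np.arctan2(d[1],d[0])))
def P(u,v):return 125+(u+.5)/4-.5,170+(v+.5)/4-.5
print('recess arm floor corners',onplane(t,*P(687,410),112),onplane(t,*P(565,418),112))
print('stud top',onplane(t,*P(622,367),164), 'dash',onplane(t,*P(629,434),120))
S=lambda u,v:(185+(u+.5)/3.4-.5,110+(v+.5)/3.4-.5)
print('stud top side',onplane(s,*S(164,332),164),'dash',onplane(s,*S(117,394),120))
print('handle',rect(t,'red',(130,195,150,265),157),rect(s,'red',(190,115,245,145),157))
print('knob',rect(t,'red',(340,165,380,200),76),rect(s,'red',(335,245,365,285),76))
print('cover plate',rect(t,'yellow',(375,240,445,335),8),rect(s,'yellow',(210,330,330,420),8))
print('cover grip',rect(t,'black',(390,265,432,290),42))
print('pa',rect(t,'wood',(378,183,408,203),20),rect(s,'wood',(342,295,378,328),20))
print('pb',rect(t,'wood',(415,195,447,216),20),rect(s,'wood',(358,335,390,372),20))
E
python3 m1.py
```

```text
screw [632.2 134.5 123.1] 2.7789542152332425 [631.4 135.5] [635.4 137.4]
screw [641.2 -23.5 124.4] 3.1572101099371825 [640.4 -22.9] [645.4 -20.2]
screw [419.7 -38.9 125.8] 1.8148819354855918 [418.5 -38.7] [422.2 -34.3]
screw [409.3 120.8 125. ] 2.2271891773760086 [408.  121.7] [411.8 125.6]
screw centre (tumbler -20,0) [524.6  48.9]
223.83815605932654 3.5209203865630445
222.47198025972205 4.089331086174305
158.5901205940855 93.26090092902247
160.79685923512685 93.75517304040869
recess arm floor corners [428.  -17.4 112. ] [424.9  54.9 112. ]
stud top [455.   19.5 164. ] dash [415.1  17.1 120. ]
stud top side [454.5  15.5 164. ] dash [417.5  17.1 120. ]
handle (array([536.2, 339.2], dtype=float32), np.float32(126.27165), np.float32(12.39844), np.float32(3.6098452), (139.9249642346209, 228.74599427753935)) (array([541. , 341.8], dtype=float32), np.float32(130.61116), np.float32(24.268118), np.float32(4.136756), (214.47007692307693, 127.91817948717949))
knob (array([ 650.3, -182.4], dtype=float32), np.float32(61.931026), np.float32(19.070223), np.float32(64.39561), (360.41540352314627, 
[... 545 characters left out ...]
57.901627), np.float32(8.447549), np.float32(81.66002), (409.8178733031674, 277.4321266968326))
pa (array([ 623.6, -276.2], dtype=float32), np.float32(62.316917), np.float32(30.069239), np.float32(96.87503), (393.6683010866684, 192.82136231115823)) (array([ 623.9, -277. ], dtype=float32), np.float32(68.179825), np.float32(37.53906), np.float32(98.180374), (360.1881553476367, 311.94603968381995))
pb (array([ 590.1, -371.4], dtype=float32), np.float32(61.742554), np.float32(31.268133), np.float32(74.50468), (431.00271845292355, 204.7166786039849)) (array([ 591.5, -371.8], dtype=float32), np.float32(69.31979), np.float32(33.78187), np.float32(74.621216), (373.88484470327234, 354.0601774819745))
```

```bash
cat >> h.py <<'E'
def plan(*wps,start=None):
    "wps: (x,y,z,yaw deg); prints tool-frame shift and roll of each from the one before"
    s=env.state()
    cur=start or [*s['eef_pos'],np.degrees(s['tcp_rot'][2])]
    print('at',np.round(cur,1),'op %.2f'%s['opening'],'t',round(s['t'],2))
    for w in wps:
        a=np.radians(cur[3]); d=np.array(w[:3])-cur[:3]
        r=-((w[3]-cur[3]+180)%360-180)
        print(np.round([np.cos(a)*d[0]+np.sin(a)*d[1],np.sin(a)*d[0]-np.cos(a)*d[1],-d[2],r],1)); cur=list(w)
E
python3 - <<'E'
from h import *
plan((380,460,230,183.8),(538,340,230,183.8),(538,340,138,183.8),start=[198.248,592.743,214.661,161.5])
T=lambda th:np.array([0,215*np.cos(th)-12*np.sin(th)-215,215*np.sin(th)+12*np.cos(th)-12])
for th in np.arange(.1,1.06,.1): print(round(th,1),np.round(T(th)[1:]))
E
```

```text
at [198.2 592.7 214.7 161.5] op 1.00 t 0.2
[-214.5  -68.2  -15.3  -22.3]
[-149.7 -130.2    0.    -0. ]
[-0.  0. 92. -0.]
0.1 [-2. 21.]
0.2 [-7. 42.]
0.3 [-13.  63.]
0.4 [-22.  83.]
0.5 [-32. 102.]
0.6 [-44. 119.]
0.7 [-58. 136.]
0.8 [-74. 151.]
0.9 [-91. 164.]
1.0 [-109.  175.]
```

>>> arm_command(targets=[[-214.5, -68, -15, -22.3, 0.45], [-214.5, -68, -15, -22.3, 0.45], [-214.5, -68, -15, -22.3, 0.45], [-214.5, -68, -15, -22.3, 0.45], [-214.5, -68, -15, -22.3, 0.45]])

```text
t: 0.7
eef_pos: [382.4, 458.2, 229.8]
tcp_rot: [-3.141, 0.0, -3.077]
ft_force: [-0.6, 0.6, 0.1]
opening: 0.636
grip_force: 0.0
```

>>> arm_command(targets=[[-149.7, -130, 0, 0, 0.45], [-149.7, -130, 0, 0, 0.45], [-149.7, -130, 0, 0, 0.45], [-149.7, -130, 0, 0, 0.45], [-149.7, -130, 0, 0, 0.45]])

```text
t: 1.2
eef_pos: [542.0, 336.8, 229.0]
tcp_rot: [-3.141, 0.0, -3.08]
ft_force: [-0.5, 0.3, 0.1]
opening: 0.453
grip_force: 0.0
```

Run:
```python
from h import *
plan((538,340,138,183.8))
t=snap('top');s=snap('side')
a=cv2.resize(t['frame'][160:300,90:290],(600,420),interpolation=cv2.INTER_CUBIC); b=cv2.resize(s['frame'][60:220,150:350],(525,420),interpolation=cv2.INTER_CUBIC)
cv2.imwrite('pics/a1.png',cv2.resize(np.hstack([a,b])[:,:,::-1],(800,299)))
```

```text
at [ 542.   336.8  229.  -176.5] op 0.45 t 1.2
[ 3.8  3.5 91.  -0.3]
```

View pics/a1.png

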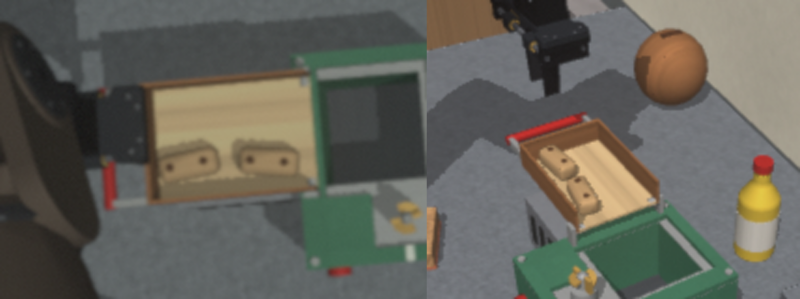

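>>> arm_command(targets=[[0, 0, 40, 0, 0.45], [0, 0, 40, 0, 0.45], [0, 0, 40, 0, 0.45], [0, 0, 40, 0, 0.45]])

```text
t: 1.7
eef_pos: [538.0, 341.4, 191.2]
tcp_rot: [3.141, 0.002, -3.074]
ft_force: [0.3, 0.1, 1.4]
opening: 0.453
grip_force: 0.0
```

>>> arm_command(targets=[[0, 0, 27, 0, 0.45], [0, 0, 52, 0, 0.45], [0, 0, 52, 0, 0.45], [0, 0, 52, 0, 0.0], [0, 0, 52, 0, 0.0]])

```text
t: 2.2
eef_pos: [538.8, 340.9, 139.6]
tcp_rot: [3.14, 0.002, -3.075]
ft_force: [1.1, -0.9, 0.4]
opening: 0.338
grip_force: 0.0
```

>>> arm_command(targets=[[0, 0, 0, 0, 0.0], [0, 0, 0, 0, 0.0], [0, 0, 0, 0, 0.0]])

```text
t: 2.5
eef_pos: [538.3, 340.8, 138.5]
tcp_rot: [3.141, 0.001, -3.075]
ft_force: [-1.2, 1.8, 3.7]
opening: 0.139
grip_force: 30.0
```

>>> arm_command(targets=[[0, -2, -21, 0, 0], [0, -7, -42, 0, 0], [0, -13, -63, 0, 0], [0, -22, -83, 0, 0], [0, -32, -102, 0, 0]])

```text
t: 3.0
eef_pos: [540.4, 310.1, 241.1]
tcp_rot: [3.138, 0.002, -3.075]
ft_force: [1.7, 7.0, -0.8]
opening: 0.138
grip_force: 30.0
```

>>> arm_command(targets=[[0, -6, -9, 0, 0], [0, -12, -17, 0, 0], [0, -19, -26, 0, 0], [0, -26, -34, 0, 0], [0, -34, -42, 0, 0]])

```text
t: 3.5
eef_pos: [542.7, 277.4, 284.1]
tcp_rot: [3.135, 0.004, -3.075]
ft_force: [-1.9, 15.4, 11.0]
opening: 0.141
grip_force: 30.0
```

>>> arm_command(targets=[[0, -8, -7, 0, 0], [0, -17, -13, 0, 0], [0, -25, -20, 0, 0], [0, -43, -31, 0, 0], [0, -43, -31, 0, 0]])

```text
t: 4.0
eef_pos: [545.8, 232.8, 316.9]
tcp_rot: [3.136, 0.006, -3.075]
ft_force: [-5.0, 13.2, 20.0]
opening: 0.139
grip_force: 30.0
```

Run:
```python
from h import *
plan()
t=snap('top');s=snap('side')
a=cv2.resize(t['frame'][160:300,90:330],(480,280),interpolation=cv2.INTER_CUBIC); b=cv2.resize(s['frame'][60:270,150:350],(267,280),interpolation=cv2.INTER_CUBIC)
cv2.imwrite('pics/a2.png',np.hstack([a,b])[:,:,::-1])
```

```text
at [ 545.8  232.8  316.9 -176.2] op 0.14 t 4.0
```

View pics/a2.png

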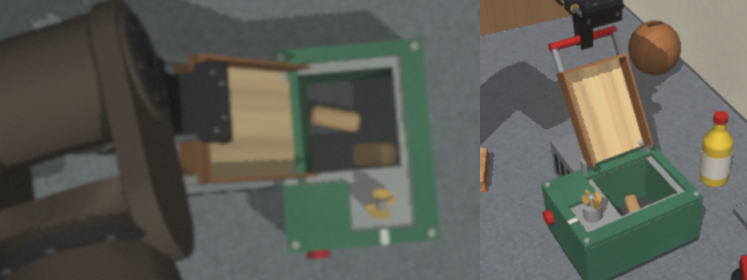

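>>> arm_command(targets=[[0, 18, 11, 0, 0], [0, 35, 24, 0, 0], [0, 51, 39, 0, 0], [0, 65, 56, 0, 0], [0, 77, 73, 0, 0]])

```text
t: 4.6
eef_pos: [540.3, 309.4, 239.6]
tcp_rot: [3.141, 0.002, -3.075]
ft_force: [3.0, -1.1, -1.0]
opening: 0.138
grip_force: 30.0
```

>>> arm_command(targets=[[0, 10, 19, 0, 0], [0, 19, 39, 0, 0], [0, 25, 60, 0, 0], [0, 30, 81, 0, 0], [0, 32, 101, 0, 0]])

```text
t: 5.1
eef_pos: [538.3, 340.7, 137.9]
tcp_rot: [-3.141, 0.001, -3.075]
ft_force: [2.3, -2.6, 0.6]
opening: 0.139
grip_force: 30.0
```

>>> arm_command(targets=[[0, 0, 1, 0, 0], [0, 0, 1, 0, 0], [0, 0, 1, 0, 0.4], [0, 0, 1, 0, 0.4], [0, 0, 1, 0, 0.4]])

```text
t: 5.6
eef_pos: [538.3, 340.3, 138.3]
tcp_rot: [3.141, 0.001, -3.075]
ft_force: [0.2, 0.4, -0.2]
opening: 0.337
grip_force: 0.0
```

>>> arm_command(targets=[[0, 0, -40, 0, 0.4], [0, 0, -90, 0, 0.5], [0, 0, -130, 0, 0.7], [0, 0, -130, 0, 0.7], [0, 0, -130, 0, 0.7]])

```text
t: 6.1
eef_pos: [538.1, 340.3, 268.6]
tcp_rot: [3.141, 0.002, -3.075]
ft_force: [0.2, -0.6, -0.3]
opening: 0.668
grip_force: 0.0
```

Run:
```python
from h import *
t=snap('top');s=snap('side')
for n,z in(('wood',20),):
    print('pa',rect(t,'wood',(365,170,460,230),20))
    print('pb',rect(t,'wood',(415,195,447,216),20))
    print('pa',rect(t,'wood',(378,183,408,203),20))
print('cover plate',rect(t,'yellow',(365,230,460,345),8))
plan((540,100,260,183.8),(600,-100,260,90+96.9),(623.7,-276.5,200,186.9),(623.7,-276.5,7,186.9))
```

```text
pa (array([ 590.2014 , -371.15497], dtype=float32), np.float32(62.325012), np.float32(31.268116), np.float32(74.50465), (430.82235470419596, 204.64751107636175))
pb (array([ 590.2014 , -371.15497], dtype=float32), np.float32(62.325012), np.float32(31.268116), np.float32(74.50465), (430.82235470419596, 204.64751107636175))
pa (array([ 623.7758 , -275.96783], dtype=float32), np.float32(62.73006), np.float32(30.438717), np.float32(96.875015), (393.5625488663018, 192.80427417253063))
cover plate (array([ 380.1055 , -303.07224], dtype=float32), np.float32(198.9255), np.float32(120.889366), np.float32(171.56805), (408.848339870165, 279.89282131908755))
at [ 537.7  340.1  266.6 -176.2] op 0.69 t 6.2
[  13.6 -239.7    6.6   -0. ]
[ -46.6 -203.5    0.    -3.1]
[  -2.3 -178.1   60.    -0. ]
[ -0.   0. 193.  -0.]
```

Run:
```python
from h import *
plan((540,110,267,141.4),(600,-100,230,99),(623.7,-276,120,97),(623.7,-276,6,97),start=[538,340,268,183.8])
```

```text
at [538.  340.  268.  183.8] op 0.69 t 6.2
[  13.2 -229.6    1.    42.4]
[-177.9 -126.7   37.    42.4]
[-177.5   -4.1  110.     2. ]
[  0.   0. 114.   0.]
```

>>> arm_command(targets=[[13, -230, 1, 42.4, 0.6], [13, -230, 1, 42.4, 0.6], [13, -230, 1, 42.4, 0.6], [13, -230, 1, 42.4, 0.6], [13, -230, 1, 42.4, 0.6]])

```text
t: 6.7
eef_pos: [539.6, 107.1, 265.3]
tcp_rot: [-3.14, -0.002, 2.46]
ft_force: [0.3, -0.0, -0.7]
opening: 0.601
grip_force: 0.0
```

>>> arm_command(targets=[[-178, -127, 37, 42.4, 0.6], [-178, -127, 37, 42.4, 0.6], [-178, -127, 37, 42.4, 0.6], [-178, -127, 37, 42.4, 0.6], [-178, -127, 37, 42.4, 0.6]])

```text
t: 7.2
eef_pos: [600.2, -103.9, 227.0]
tcp_rot: [-3.138, -0.001, 1.719]
ft_force: [0.6, 1.6, 0.0]
opening: 0.599
grip_force: 0.0
```

>>> arm_command(targets=[[-177, -4, 110, 2, 0.6], [-177, -4, 110, 2, 0.6], [-177, -4, 110, 2, 0.6], [-177, -4, 110, 2, 0.6], [-177, -4, 110, 2, 0.6]])

```text
t: 7.7
eef_pos: [622.1, -279.0, 114.3]
tcp_rot: [-3.136, -0.004, 1.69]
ft_force: [-1.5, 0.1, -0.9]
opening: 0.597
grip_force: 0.0
```

Run:
```python
from h import *
plan((623.7,-276,6,97)); s=snap('side'); print(rect(s,'wood',(342,295,378,328),20))
plan((623.7,-276,6,97))
```

```text
at [ 622.1 -279.   114.3   96.8] op 0.60 t 7.7
[  2.8   1.9 108.3  -0.2]
(array([ 624.2339 , -276.73682], dtype=float32), np.float32(68.804634), np.float32(37.66535), np.float32(95.0749), (360.12939693424767, 311.8746167809601))
at [ 622.4 -278.   115.2   96.8] op 0.60 t 7.75
[  1.9   1.5 109.2  -0.2]
```

>>> arm_command(targets=[[0, 0, 50, 0, 0.6], [0, 0, 85, 0, 0.6], [0, 0, 114, 0, 0.6], [0, 0, 114, 0, 0.6], [0, 0, 114, 0, 0]])

```text
t: 8.25
eef_pos: [624.1, -274.5, 5.8]
tcp_rot: [-3.141, -0.001, 1.694]
ft_force: [0.5, 0.3, 0.5]
opening: 0.558
grip_force: 0.0
```

>>> arm_command(targets=[[0, 0, 0, 0, 0], [0, 0, 0, 0, 0], [0, 0, 0, 0, 0]])

```text
t: 8.55
eef_pos: [624.3, -275.6, 6.6]
tcp_rot: [3.141, 0.001, 1.693]
ft_force: [-0.5, -0.0, 0.0]
opening: 0.32
grip_force: 0.1
```

>>> arm_command(targets=[[0, 0, -50, 0, 0], [0, 0, -100, 0, 0], [0, 0, -150, 0, 0], [0, 0, -200, 0, 0], [0, 0, -200, 0, 0]])

```text
t: 9.05
eef_pos: [626.1, -276.7, 213.8]
tcp_rot: [3.132, 0.007, 1.693]
ft_force: [-0.4, -0.7, -0.3]
opening: 0.312
grip_force: 30.0
```

Run:
```python
from h import *
plan((590,-100,206,97),(555.5,57,206,97),(555.5,57,140,97),start=[624,-276,206,97]); plan()
```

```text
at [ 624 -276  206   97] op 0.31 t 9.05
[178.8 -12.3   0.    0. ]
[160.  -15.1  -0.    0. ]
[ 0.  0. 66.  0.]
at [ 626.1 -276.7  213.8   97. ] op 0.31 t 9.05
```

>>> arm_command(targets=[[179, -12, 0, 0, 0], [179, -12, 0, 0, 0], [179, -12, 0, 0, 0], [179, -12, 0, 0, 0], [179, -12, 0, 0, 0]])

```text
t: 9.55
eef_pos: [589.4, -96.1, 206.0]
tcp_rot: [-3.142, -0.001, 1.696]
ft_force: [-0.0, -0.8, -0.3]
opening: 0.317
grip_force: 30.0
```

>>> arm_command(targets=[[160, -15, 0, 0, 0], [160, -15, 0, 0, 0], [160, -15, 0, 0, 0], [160, -15, 40, 0, 0], [160, -15, 75, 0, 0]])

```text
t: 10.05
eef_pos: [555.9, 58.9, 130.3]
tcp_rot: [3.139, 0.0, 1.695]
ft_force: [0.1, -1.1, -1.6]
opening: 0.317
grip_force: 30.0
```

>>> arm_command(targets=[[0, 0, 0, 0, 0], [0, 0, 0, 0, 0], [0, 0, 0, 0, 0.6], [0, 0, 0, 0, 0.6], [0, 0, 0, 0, 0.6]])

```text
t: 10.55
eef_pos: [556.4, 57.2, 131.8]
tcp_rot: [3.14, 0.0, 1.692]
ft_force: [-0.5, 0.8, 0.1]
opening: 0.515
grip_force: 0.0
```

>>> arm_command(targets=[[0, 0, -40, 0, 0.6], [0, 0, -80, 0, 0.6], [0, 0, -80, 0, 0.6]])

```text
t: 10.85
eef_pos: [557.9, 57.4, 216.0]
tcp_rot: [3.133, 0.001, 1.693]
ft_force: [0.1, 0.0, -0.9]
opening: 0.598
grip_force: 0.0
```

Run:
```python
from h import *
t=snap('top');s=snap('side')
print('pb',rect(t,'wood',(405,180,460,235),20),rect(s,'wood',(345,330,410,385),20))
print('cover plate',rect(t,'yellow',(365,230,460,345),8))
plan((570,-160,210,87),(590.5,-371.5,130,74.5),(590.5,-371.5,6,74.5),start=[555.5,57,211,97]); plan()
```

```text
pb (array([ 590.27924, -370.87424], dtype=float32), np.float32(62.907738), np.float32(31.268133), np.float32(74.50457), (430.7775990735975, 204.61991765311373)) (array([ 591.5443 , -371.82977], dtype=float32), np.float32(69.38609), np.float32(33.644268), np.float32(74.117226), (373.8585690515807, 354.0621880199667))
cover plate (array([ 380.10727, -303.07294], dtype=float32), np.float32(198.92522), np.float32(120.88845), np.float32(171.56586), (408.85734310612713, 279.9224509671463))
at [555.5  57.  211.   97. ] op 0.60 t 10.95
[-217.1  -12.1    1.    10. ]
[-210.1   31.5   80.    12.5]
[  0.   0. 124.  -0.]
at [556.1  57.4 211.6  97. ] op 0.60 t 10.95
```

>>> arm_command(targets=[[-217, -12, 0, 10, 0.6], [-217, -12, 0, 10, 0.6], [-217, -12, 0, 10, 0.6], [-217, -12, 0, 10, 0.6], [-217, -12, 0, 10, 0.6]])

```text
t: 11.45
eef_pos: [569.9, -163.2, 209.1]
tcp_rot: [-3.14, -0.0, 1.515]
ft_force: [0.3, -0.3, 0.2]
opening: 0.6
grip_force: 0.0
```

>>> arm_command(targets=[[-210, 31.5, 80, 12.5, 0.6], [-210, 31.5, 80, 12.5, 0.6], [-210, 31.5, 80, 12.5, 0.6], [-210, 31.5, 80, 12.5, 0.6], [-210, 31.5, 80, 12.5, 0.6]])

```text
t: 11.95
eef_pos: [590.0, -373.1, 127.3]
tcp_rot: [-3.139, -0.001, 1.299]
ft_force: [0.1, 0.5, -0.2]
opening: 0.598
grip_force: 0.0
```

>>> arm_command(targets=[[0, 0, 0, 0, 0.6], [0, 0, 50, 0, 0.6], [0, 0, 90, 0, 0.6], [0, 0, 125, 0, 0.6], [0, 0, 125, 0, 0.6]])

```text
t: 12.45
eef_pos: [590.6, -368.7, 2.9]
tcp_rot: [-3.139, -0.001, 1.301]
ft_force: [0.5, -0.2, 1.0]
opening: 0.6
grip_force: 0.0
```

>>> arm_command(targets=[[0, 0, 0, 0, 0], [0, 0, 0, 0, 0], [0, 0, 0, 0, 0], [0, 0, 0, 0, 0]])

```text
t: 12.85
eef_pos: [591.1, -370.4, 6.0]
tcp_rot: [3.141, 0.0, 1.301]
ft_force: [-0.2, 0.6, 1.2]
opening: 0.32
grip_force: 0.1
```

>>> arm_command(targets=[[0, 0, -50, 0, 0], [0, 0, -100, 0, 0], [0, 0, -150, 0, 0], [0, 0, -200, 0, 0], [0, 0, -200, 0, 0]])

```text
t: 13.35
eef_pos: [592.8, -371.9, 213.7]
tcp_rot: [3.131, 0.004, 1.3]
ft_force: [0.2, -0.5, -0.4]
opening: 0.313
grip_force: 30.0
```

Run:
```python
from h import *
plan((575,-160,206,85),(555.5,57,206,97),(555.5,57,131,97),start=[590.5,-371.5,206,74.5]); plan()
```

```text
at [ 590.5 -371.5  206.    74.5] op 0.31 t 13.35
[199.7 -71.5  -0.  -10.5]
[214.5 -38.3  -0.  -12. ]
[ 0.  0. 75.  0.]
at [ 592.8 -371.9  213.7   74.5] op 0.31 t 13.35
```

>>> arm_command(targets=[[200, -71.5, 0, -10.5, 0], [200, -71.5, 0, -10.5, 0], [200, -71.5, 0, -10.5, 0], [200, -71.5, 0, -10.5, 0], [200, -71.5, 0, -10.5, 0]])

```text
t: 13.85
eef_pos: [574.6, -154.6, 205.7]
tcp_rot: [-3.141, -0.001, 1.487]
ft_force: [0.3, -1.4, 0.3]
opening: 0.314
grip_force: 30.0
```

>>> arm_command(targets=[[214.5, -38, 0, -12, 0], [214.5, -38, 0, -12, 0], [214.5, -38, 0, -12, 0], [214.5, -38, 0, -12, 0], [214.5, -38, 30, -12, 0]])

```text
t: 14.35
eef_pos: [557.3, 61.4, 178.2]
tcp_rot: [3.135, 0.0, 1.695]
ft_force: [0.7, -0.4, 0.2]
opening: 0.313
grip_force: 30.0
```

>>> arm_command(targets=[[0, 0, 45, 0, 0], [0, 0, 45, 0, 0], [0, 0, 45, 0, 0.6], [0, 0, 45, 0, 0.6], [0, 0, 45, 0, 0.6]])

```text
t: 14.85
eef_pos: [557.2, 57.5, 132.4]
tcp_rot: [3.139, 0.0, 1.692]
ft_force: [-0.3, 0.4, 1.2]
opening: 0.511
grip_force: 0.0
```

Run:
```python
from h import *
plan((500,-130,206,88),start=[555.5,57,131,97]); plan()
```

```text
at [555.5  57.  131.   97. ] op 0.51 t 14.85
[-178.8  -77.9  -75.     9. ]
at [557.2  57.5 132.4  97. ] op 0.51 t 14.85
```

>>> arm_command(targets=[[0, 0, -40, 0, 0.6], [0, 0, -75, 0, 0.5], [-178, -78, -75, 9, 0.5], [-178, -78, -75, 9, 0.5], [-178, -78, -75, 9, 0.5]])

```text
t: 15.35
eef_pos: [512.9, -87.2, 207.3]
tcp_rot: [3.139, 0.001, 1.536]
ft_force: [0.9, -0.3, -0.5]
opening: 0.501
grip_force: 0.0
```

>>> arm_command(targets=[[0, 0, 0, 0, 0.4], [0, 0, 0, 0, 0.4], [0, 0, 0, 0, 0.4], [0, 0, 0, 0, 0.4]])

```text
t: 15.75
eef_pos: [513.6, -84.6, 206.0]
tcp_rot: [3.141, -0.0, 1.537]
ft_force: [0.2, 0.5, 0.1]
opening: 0.4
grip_force: 0.0
```

Run:
```python
from h import *
t=snap('top','t5');s=snap('side','s5')
print('cover plate',rect(t,'yellow',(365,230,460,345),8),rect(s,'yellow',(210,330,330,420),8))
print('cover grip',rect(t,'black',(390,265,432,290),42))
plan()
a=cv2.resize(t['frame'][170:350,225:465],(480,360),interpolation=cv2.INTER_CUBIC); b=cv2.resize(s['frame'][120:300,180:340],(320,360),interpolation=cv2.INTER_CUBIC)
cv2.imwrite('pics/a3.png',np.hstack([a,b])[:,:,::-1])
```

```text
cover plate (array([ 380.10727, -303.07294], dtype=float32), np.float32(198.92522), np.float32(120.88845), np.float32(171.56586), (408.8708268524154, 279.89755922995425)) (array([ 383.08475, -304.09476], dtype=float32), np.float32(201.02971), np.float32(123.63365), np.float32(171.57916), (276.379807429664, 374.14341140854043))
cover grip (array([ 406.69556, -301.8933 ], dtype=float32), np.float32(54.949116), np.float32(7.1754217), np.float32(82.4503), (407.564020381328, 277.0793885601578))
at [513.5 -84.6 205.7  88.1] op 0.40 t 15.85
```

View pics/a3.png

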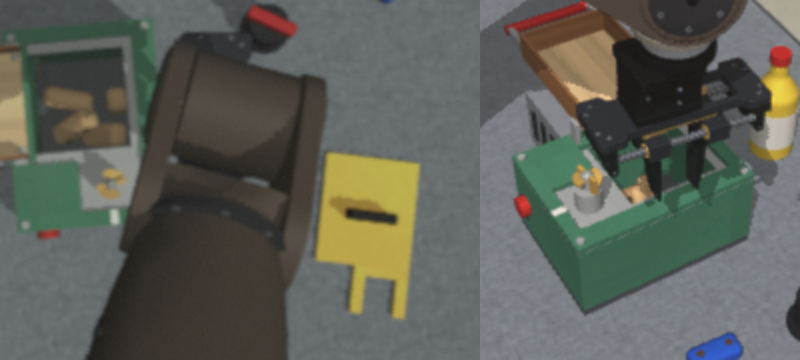

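Run:
```python
from h import *
plan((406,-307,120,81.6),(406,-307,13,81.6),start=[513.5,-84.6,206,88])
```

```text
at [513.5 -84.6 206.   88. ] op 0.40 t 15.85
[-226.   -99.7   86.     6.4]
[  0.   0. 107.  -0.]
```

>>> arm_command(targets=[[-226, -99.7, 0, 6.4, 0.4], [-226, -99.7, 0, 6.4, 0.4], [-226, -99.7, 40, 6.4, 0.4], [-226, -99.7, 86, 6.4, 0.4], [-226, -99.7, 86, 6.4, 0.4]])

```text
t: 16.35
eef_pos: [413.5, -292.6, 132.7]
tcp_rot: [3.14, 0.001, 1.425]
ft_force: [0.2, -0.7, -0.8]
opening: 0.399
grip_force: 0.0
```

>>> arm_command(targets=[[0, 0, 0, 0, 0.4], [0, 0, 0, 0, 0.4], [0, 0, 0, 0, 0.4]])

```text
t: 16.65
eef_pos: [414.6, -290.7, 133.7]
tcp_rot: [3.141, 0.0, 1.426]
ft_force: [0.5, 0.1, -0.3]
opening: 0.398
grip_force: 0.0
```

Run:
```python
from h import *
plan((406,-307,13,81.6)); s=snap('side'); print(rect(s,'yellow',(210,330,330,420),8))
```

```text
at [ 414.6 -290.7  133.7   81.7] op 0.40 t 16.65
[-1.730e+01 -6.100e+00  1.207e+02  1.000e-01]
(array([ 382.67648, -304.08557], dtype=float32), np.float32(201.32587), np.float32(123.74072), np.float32(171.57738), (276.2377128660413, 374.27655235695147))
```

>>> arm_command(targets=[[-17.3, -6, 40, 0, 0.4], [-17.3, -6, 85, 0, 0.4], [-17.3, -6, 110, 0, 0.4], [-17.3, -6, 120, 0, 0.4], [-17.3, -6, 120, 0, 0.4]])

```text
t: 17.2
eef_pos: [405.8, -307.0, 12.9]
tcp_rot: [-3.141, -0.001, 1.426]
ft_force: [1.2, -0.9, 0.7]
opening: 0.398
grip_force: 0.0
```

>>> arm_command(targets=[[0, 0, 0, 0, 0], [0, 0, 0, 0, 0], [0, 0, 0, 0, 0], [0, 0, 0, 0, 0]])

```text
t: 17.6
eef_pos: [405.8, -308.1, 14.1]
tcp_rot: [3.14, 0.001, 1.424]
ft_force: [0.8, 2.3, 9.2]
opening: 0.143
grip_force: 30.0
```

>>> arm_command(targets=[[0, 0, -30, 0, 0], [0, 0, -60, 0, 0], [0, 0, -100, 0, 0], [0, 0, -150, 0, 0], [0, 0, -190, 0, 0]])

```text
t: 18.1
eef_pos: [405.0, -307.5, 205.7]
tcp_rot: [3.141, 0.0, 1.424]
ft_force: [0.5, -0.7, -3.6]
opening: 0.145
grip_force: 30.0
```

Run:
```python
from h import *
plan((480,-150,204,88),(540,51,210,93.8),start=[406,-307,204,81.6]); plan()
```

```text
at [ 406.  -307.   204.    81.6] op 0.14 t 18.1
[166.1  50.3   0.   -6.4]
[203.   52.9  -6.   -5.8]
at [ 405.  -307.5  205.7   81.6] op 0.14 t 18.1
```

>>> arm_command(targets=[[166, 50, 0, -6.4, 0], [166, 50, 0, -6.4, 0], [166, 50, 0, -6.4, 0], [166, 50, 0, -6.4, 0], [166, 50, 0, -6.4, 0]])

```text
t: 18.6
eef_pos: [479.5, -148.1, 203.1]
tcp_rot: [-3.141, -0.001, 1.539]
ft_force: [-0.2, -0.5, -3.7]
opening: 0.15
grip_force: 30.0
```

>>> arm_command(targets=[[0, 0, 0, 0, 0], [0, 0, 0, 0, 0], [0, 0, 0, 0, 0]])

```text
t: 18.9
eef_pos: [478.6, -151.6, 203.0]
tcp_rot: [-3.141, -0.0, 1.535]
ft_force: [-0.5, 1.0, -3.4]
opening: 0.146
grip_force: 30.0
```

Run:
```python
from h import *
plan((551,51.4,206,93.8)); t=snap('top','t6'); s=snap('side','s6')
a=cv2.resize(t['frame'][150:330,205:445],(480,360),interpolation=cv2.INTER_CUBIC); b=cv2.resize(s['frame'][120:380,170:400],(320,360),interpolation=cv2.INTER_CUBIC)
cv2.imwrite('pics/a4.png',np.hstack([a,b])[:,:,::-1])
```

```text
at [ 478.6 -151.6  203.    87.9] op 0.15 t 18.9
[205.5  65.   -3.   -5.9]
```

View pics/a4.png

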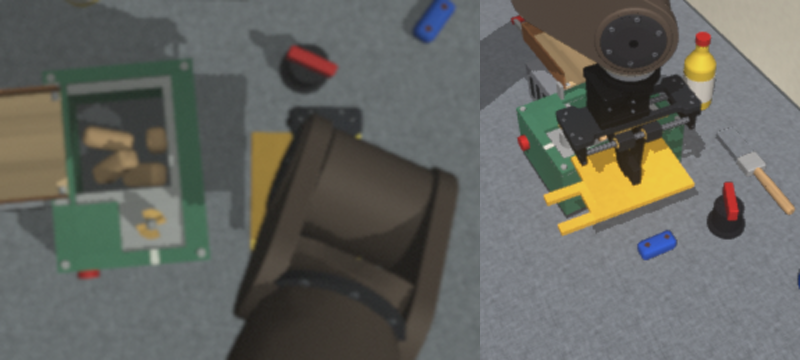

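Run:
```python
from h import *
np.set_printoptions(precision=1,suppress=True)
s=snap('side'); t=snap('top')
m=mask(s,'yellow',(200,180,340,320))
k=max(cv2.findContours(m,cv2.RETR_EXTERNAL,cv2.CHAIN_APPROX_NONE)[0],key=cv2.contourArea)
print(cv2.approxPolyDP(cv2.convexHull(k),2,True)[:,0].tolist())
st=env.state(); x,y,z=st['eef_pos']; yaw=st['tcp_rot'][2]-np.pi/2
rz=lambda a:np.array([[np.cos(a),-np.sin(a)],[np.sin(a),np.cos(a)]])
for zz in (8,0):
  for p in((75,60),(75,-60),(-125,-60),(-125,10),(-65,60)):
    w=[*(rz(yaw)@p+[x,y]),z-13+zz]; print(zz,p,proj(s,w),proj(t,w))
m=mask(t,'yellow',(300,190,400,320)); ys,xs=np.nonzero(m); print(xs.min(),ys.min())
k=max(cv2.findContours(m,cv2.RETR_EXTERNAL,cv2.CHAIN_APPROX_NONE)[0],key=cv2.contourArea)
print(cv2.approxPolyDP(cv2.convexHull(k),1.5,True)[:,0].tolist())
```

```text
[[323, 252], [229, 287], [216, 261], [236, 233], [300, 219]]
8 (75, 60) [295.9 212.7] [330.4 214.5]
8 (75, -60) [323.9 251.7] [385.  215.2]
8 (-125, -60) [228.4 287.6] [385.3 307.3]
8 (-125, 10) [215.3 260.3] [352.9 306.8]
8 (-65, 60) [234.9 233.1] [330.  278.5]
0 (75, 60) [295.8 215.3] [330.1 214.8]
0 (75, -60) [323.6 254.3] [384.2 215.5]
0 (-125, -60) [228.7 290.2] [384.5 306.8]
0 (-125, 10) [215.7 262.9] [352.4 306.4]
0 (-65, 60) [235.1 235.7] [329.7 278.3]
331 217
[[350, 217], [331, 273], [331, 218]]
```

```bash
cat > edge.py <<'E'
from h import *
np.set_printoptions(precision=1,suppress=True)
def run(name,O,yaw):
    s=env.read_camera(name); s['frame']=cv2.imread('pics/%s0.png'%name)[:,:,::-1].copy()
    f=s['frame'].astype(np.float32); sat=f[:,:,1]-f[:,:,0]
    c,n=np.cos(yaw),np.sin(yaw); W=lambda p:[O[0]+c*p[0]-n*p[1],O[1]+n*p[0]+c*p[1],120]
    d=np.arange(-10,10.01,.5)
    for lab,pts,ax in(('y=-62.5',[(x,-62.5) for x in range(-110,75,15)],1),('x=-122.5',[(-122.5,y) for y in(-55,-48,-40,-10,-3,4)],0),('x=82.5',[(82.5,y) for y in range(-50,55,15)],0)):
        out=[]
        for p in pts:
            q=np.array([proj(s,W((p[0]+(ax==0)*e,p[1]+(ax==1)*e))) for e in d],np.float32)
            v=cv2.remap(sat,q[:,:1].copy(),q[:,1:].copy(),cv2.INTER_LINEAR)[:,0]
            h=(v.max()+v.min())/2; i=np.nonzero((v[:-1]-h)*(v[1:]-h)<0)[0]
            out.append(d[i[0]]+.5*(h-v[i[0]])/(v[i[0]+1]-v[i[0]]) if len(i)==1 else np.nan)
        print(name,lab,np.array(out),'mean %.1f'%np.nanmean(out))
run('side',(545.8,51.1),np.radians(3.8)); run('top',(545.8,51.1),np.radians(3.8))
E
python3 edge.py
```

```text
side y=-62.5 [-0.3  0.   0.5  0.   0.4 -0.   0.1 -0.2  0.6 -0.5 -0.1  nan  0.2] mean 0.1
side x=-122.5 [0.6 1.2 0.8 1.1 0.7 1.5] mean 1.0
side x=82.5 [-1.3 -1.7 -1.5 -1.2 -1.5 -1.4 -1.6] mean -1.5
top y=-62.5 [-0.8 -0.6 -0.8 -0.7 -0.5 -0.8 -0.3 -0.6 -0.4 -0.8 -0.6 -0.2 -0.6] mean -0.6
top x=-122.5 [-1.4 -1.5 -1.5 -1.1 -1.4 -1.6] mean -1.4
top x=82.5 [-1.5 -1.2 -1.4 -1.2 -1.6 -1.3 -1.4] mean -1.4
```

>>> arm_command(targets=[[205.6, 64.5, -3, -5.9, 0], [205.6, 64.5, -3, -5.9, 0], [205.6, 64.5, -3, -5.9, 0], [205.6, 64.5, -3, -5.9, 0], [205.6, 64.5, -3, -5.9, 0]])

```text
t: 19.7
eef_pos: [551.5, 56.1, 206.1]
tcp_rot: [3.141, -0.001, 1.642]
ft_force: [0.0, -0.7, -3.1]
opening: 0.147
grip_force: 30.0
```

>>> arm_command(targets=[[0, 0, 0, 0, 0], [0, 0, 0, 0, 0], [0, 0, 0, 0, 0], [0, 0, 0, 0, 0]])

```text
t: 20.1
eef_pos: [550.4, 51.2, 206.2]
tcp_rot: [3.142, 0.0, 1.637]
ft_force: [0.2, -0.9, -4.4]
opening: 0.147
grip_force: 30.0
```

Run:
```python
from h import *
plan((550.6,51.5,138,93.8));
```

```text
at [550.4  51.2 206.2  93.8] op 0.15 t 20.1
[ 0.3  0.2 68.2  0. ]
```

>>> arm_command(targets=[[0, 0, 15, 0, 0], [0, 0, 27, 0, 0], [0, 0, 35, 0, 0], [0, 0, 42, 0, 0], [0, 0, 48, 0, 0]])

```text
t: 20.6
eef_pos: [550.6, 52.3, 157.6]
tcp_rot: [-3.141, -0.0, 1.639]
ft_force: [0.4, 1.1, -3.1]
opening: 0.148
grip_force: 30.0
```

>>> arm_command(targets=[[0, 0, 6, 0, 0], [0, 0, 12, 0, 0], [0, 0, 17, 0, 0], [0, 0, 17, 0, 0], [0, 0, 17, 0, 0]])

```text
t: 21.1
eef_pos: [550.7, 52.4, 141.2]
tcp_rot: [3.142, -0.0, 1.639]
ft_force: [-0.2, -0.1, -3.0]
opening: 0.147
grip_force: 30.0
```

>>> arm_command(targets=[[-0.9, 0, 4, 0, 0], [-0.9, 0, 7, 0, 0], [-0.9, 0, 9, 0, 0], [-0.9, 0, 11, 0, 0], [-0.9, 0, 11, 0, 0]])

```text
t: 21.6
eef_pos: [550.5, 51.6, 129.8]
tcp_rot: [-3.141, -0.0, 1.639]
ft_force: [-0.1, -0.2, -3.2]
opening: 0.146
grip_force: 30.0
```

>>> arm_command(targets=[[0, 0, 2, 0, 0], [0, 0, 3.5, 0, 0], [0, 0, 4.5, 0, 0], [0, 0, 4.5, 0, 0]])

```text
t: 22.0
eef_pos: [550.7, 51.5, 126.1]
tcp_rot: [3.141, -0.0, 1.639]
ft_force: [-2.5, 0.2, 2.1]
opening: 0.146
grip_force: 30.0
```

>>> arm_command(targets=[[0, 0, 0, 0, 0.4], [0, 0, 0, 0, 0.4], [0, 0, 0, 0, 0.4], [0, 0, -20, 0, 0.4], [0, 0, -40, 0, 0.4]])

```text
t: 22.5
eef_pos: [550.5, 51.5, 165.7]
tcp_rot: [-3.14, -0.0, 1.639]
ft_force: [0.7, 0.1, -0.1]
opening: 0.396
grip_force: 0.0
```

>>> arm_command(targets=[[0, 0, -40, 0, 0.4], [0, 0, -80, 0, 0.4], [-120, 60, -80, 0, 0.5], [-120, 60, -80, 0, 0.5], [-120, 60, -80, 0, 0.5]])

```text
t: 23.0
eef_pos: [619.9, -66.4, 246.0]
tcp_rot: [3.14, 0.001, 1.639]
ft_force: [-0.5, 0.6, -0.1]
opening: 0.498
grip_force: 0.0
```

>>> arm_command(targets=[[-50, 0, 0, 0, 0.5], [-100, 0, 0, 0, 0.5], [-100, 0, 0, 0, 0.5]])

```text
t: 23.3
eef_pos: [625.5, -169.3, 244.9]
tcp_rot: [-3.141, 0.001, 1.634]
ft_force: [0.3, 0.9, -0.8]
opening: 0.501
grip_force: 0.0
```

Run:
```python
from h import *
t=snap('top');s=snap('side')
print('cover',rect(t,'yellow',(240,190,310,290),120),rect(s,'yellow',(190,170,320,260),120))
print('knob',rect(t,'red',(335,160,385,205),76),rect(s,'red',(335,240,370,290),76))
plan((648.5,-186.5,120,154)); 
a=cv2.resize(t['frame'][160:300,205:405],(440,308),interpolation=cv2.INTER_CUBIC); b=cv2.resize(s['frame'][140:310,190:375],(335,308),interpolation=cv2.INTER_CUBIC)
cv2.imwrite('pics/a5.png',np.hstack([a,b])[:,:,::-1])
```

```text
cover (array([523.58936 ,  50.672623], dtype=float32), np.float32(199.28499), np.float32(119.851204), np.float32(3.769932), (267.2054006430679, 223.96945795061316)) (array([526.516   ,  50.232777], dtype=float32), np.float32(203.91393), np.float32(125.931114), np.float32(3.8938923), (263.62675957680494, 201.95413472530427))Traceback (most recent call last):
  File "<stdin>", line 4, in <module>
  File "h.py", line 31, in rect
    k=max(cv2.findContours(m.astype(np.uint8),cv2.RETR_EXTERNAL,cv2.CHAIN_APPROX_NONE)[0],key=cv2.contourArea)[:,0]
      ~~~^^^^^^^^^^^^^^^^^^^^^^^^^^^^^^^^^^^^^^^^^^^^^^^^^^^^^^^^^^^^^^^^^^^^^^^^^^^^^^^^^^^^^^^^^^^^^^^^^^^^^
ValueError: max() iterable argument is empty
```

Run:
```python
from h import *
st=env.state(); plan((652,-183,245,64.4),(652,-183,53,64.4))
s=snap('side','s7')
b=cv2.resize(s['frame'][140:310,190:390],(780,663),interpolation=cv2.INTER_CUBIC)[:600]
cv2.imwrite('pics/a5.png',b[:,:,::-1])
c=dict(s); c['frame']=cv2.imread('pics/side0.png')[:,:,::-1].copy()
m=mask(c,'red',(335,245,370,290)); k=max(cv2.findContours(m,cv2.RETR_EXTERNAL,cv2.CHAIN_APPROX_NONE)[0],key=cv2.contourArea)
print(cv2.approxPolyDP(cv2.convexHull(k),1,True)[:,0].tolist())
for q in((32,8,76),(32,-8,76),(-32,8,76),(-32,-8,76),(-32,-8,50),(-32,8,50),(32,-8,50)):
    a=np.radians(64.4); print(q,np.round(proj(s,(652+np.cos(a)*q[0]-np.sin(a)*q[1],-183+np.sin(a)*q[0]+np.cos(a)*q[1],q[2])),1))
```

```text
at [ 625.3 -165.   245.1   93.8] op 0.50 t 23.4
[-19.8  25.5   0.1  29.4]
[  0.   0. 192.  -0.]
[[346, 252], [351, 252], [355, 270], [354, 278], [350, 279], [348, 278], [345, 262]]
(32, 8, 76) [344.  250.9]
(32, -8, 76) [350.7 250.8]
(-32, 8, 76) [348.1 272.9]
(-32, -8, 76) [355.2 272.7]
(-32, -8, 50) [353.6 279.7]
(-32, 8, 50) [346.7 279.9]
(32, -8, 50) [349.3 257.8]
```

View pics/a5.png

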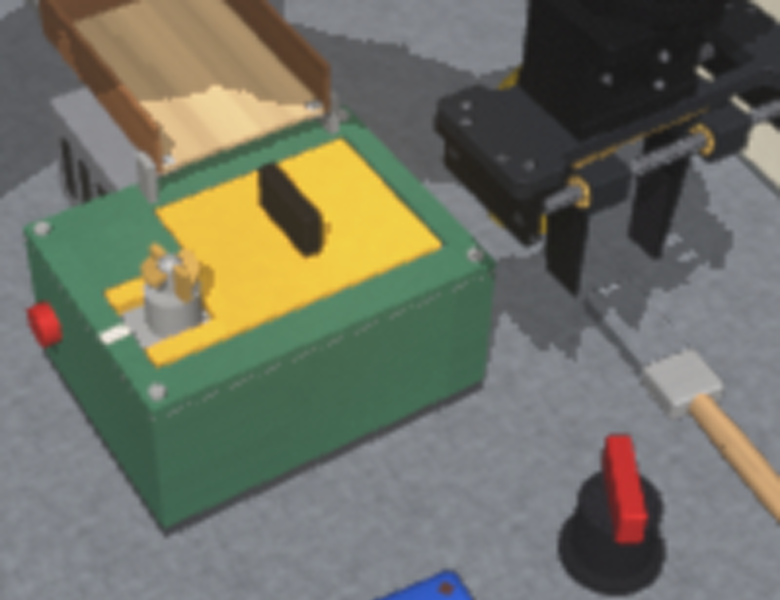

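>>> arm_command(targets=[[-20, 25.5, 0, 29.4, 0.5], [-20, 25.5, 0, 29.4, 0.5], [-20, 25.5, 30, 29.4, 0.5], [-20, 25.5, 80, 29.4, 0.5], [-20, 25.5, 120, 29.4, 0.5]])

```text
t: 23.95
eef_pos: [652.1, -180.1, 124.1]
tcp_rot: [3.142, -0.0, 1.125]
ft_force: [1.2, -1.1, -0.2]
opening: 0.501
grip_force: 0.0
```

>>> arm_command(targets=[[0, 0, 0, 0, 0.5], [0, 0, 0, 0, 0.5], [0, 0, 0, 0, 0.5]])

```text
t: 24.25
eef_pos: [653.5, -181.8, 128.3]
tcp_rot: [3.138, -0.0, 1.127]
ft_force: [0.6, 0.4, -0.1]
opening: 0.501
grip_force: 0.0
```

Run:
```python
from h import *
plan((652,-183,53,64.4))
```

```text
at [ 653.5 -181.8  128.3   64.6] op 0.50 t 24.25
[-1.7 -0.9 75.3  0.2]
```

>>> arm_command(targets=[[-1.5, -0.8, 40, 0, 0.5], [-1.5, -0.8, 65, 0, 0.5], [-1.5, -0.8, 74, 0, 0.5], [-1.5, -0.8, 74, 0, 0.5], [-1.5, -0.8, 74, 0, 0.5]])

```text
t: 24.75
eef_pos: [652.0, -183.3, 53.7]
tcp_rot: [3.139, -0.0, 1.126]
ft_force: [0.6, 0.5, -0.2]
opening: 0.496
grip_force: 0.0
```

>>> arm_command(targets=[[0, 0, 0, 0, 0], [0, 0, 0, 0, 0], [0, 0, 0, 0, 0], [0, 0, 0, 0, 0]])

```text
t: 25.15
eef_pos: [651.1, -183.1, 52.0]
tcp_rot: [3.141, -0.0, 1.126]
ft_force: [-0.5, 0.7, 0.0]
opening: 0.218
grip_force: 0.0
```

>>> arm_command(targets=[[0, 0, 0, 0, 0], [0, 0, -40, 0, 0], [0, 0, -90, 0, 0], [0, 0, -140, 0, 0], [0, 0, -188, 0, 0]])

```text
t: 25.65
eef_pos: [650.5, -182.9, 241.3]
tcp_rot: [-3.141, -0.0, 1.126]
ft_force: [0.7, -0.7, -2.9]
opening: 0.168
grip_force: 30.0
```

Run:
```python
from h import *
plan((560,-60,240,34.4),(490,0,240,3.8),start=[651.8,-183.3,240,64.4]); plan()
```

```text
at [ 651.8 -183.3  240.    64.4] op 0.17 t 25.65
[  71.5 -136.1   -0.    30. ]
[-23.9 -89.1   0.   30.6]
at [ 650.5 -182.9  241.3   64.5] op 0.17 t 25.65
```

>>> arm_command(targets=[[71.5, -136, 0, 30, 0], [71.5, -136, 0, 30, 0], [71.5, -136, 0, 30, 0], [71.5, -136, 0, 30, 0], [71.5, -136, 0, 30, 0]])

```text
t: 26.15
eef_pos: [558.3, -58.9, 239.9]
tcp_rot: [-3.142, -0.0, 0.603]
ft_force: [1.2, -0.2, -2.9]
opening: 0.166
grip_force: 30.0
```

>>> arm_command(targets=[[-24, -89, 0, 30.6, 0], [-24, -89, 0, 30.6, 0], [-24, -89, 0, 30.6, 0], [-24, -89, 0, 30.6, 0], [-24, -89, 0, 30.6, 0]])

```text
t: 26.65
eef_pos: [489.3, -0.8, 239.5]
tcp_rot: [3.142, -0.0, 0.069]
ft_force: [1.0, 0.3, -2.5]
opening: 0.167
grip_force: 30.0
```

>>> arm_command(targets=[[0, 0, 0, 0, 0], [0, 0, 0, 0, 0]])

```text
t: 26.85
eef_pos: [489.0, -0.7, 239.4]
tcp_rot: [-3.141, 0.0, 0.07]
ft_force: [-0.2, -0.2, -2.8]
opening: 0.164
grip_force: 30.0
```

Run:
```python
from h import *
plan((455,20,240,3.8)); t=snap('top','t8');s=snap('side','s8'); st=env.state(); x,y,z=st['eef_pos'];z-=52
# knob silhouette check: bottom of flange, radius 33
for n,c in(('s',s),('t',t)):
  for zz,r in((0,33),(4,33)):
    P=np.array([proj(c,(x+r*np.cos(a),y+r*np.sin(a),z+zz)) for a in np.linspace(0,6.28,60)]); print(n,zz,P.min(0).round(1),P.max(0).round(1))
  print(n,'bar ends',proj(c,(x+32,y,z+63)),proj(c,(x-32,y,z+63)))
q=proj(s,(x,y,z+20)).astype(int); print(q)
b=cv2.resize(s['frame'][q[1]-60:q[1]+60,q[0]-80:q[0]+80],(800,600),interpolation=cv2.INTER_CUBIC)
cv2.imwrite('pics/a6.png',b[:,:,::-1])
```

```text
at [489.   -0.7 239.4   4. ] op 0.16 t 26.85
[-32.5 -23.   -0.6   0.2]
s 0 [234.5 189.6] [264.  209.7]
s 4 [234.4 188.3] [263.9 208.4]
s bar ends [261.66053131 173.56062572] [234.44811217 182.30205584]
t 0 [273.8 231.1] [303.6 260.9]
t 4 [273.7 231. ] [303.6 261. ]
t bar ends [288.27671827 230.06632463] [288.96346291 260.91218327]
[248 192]
```

View pics/a6.png

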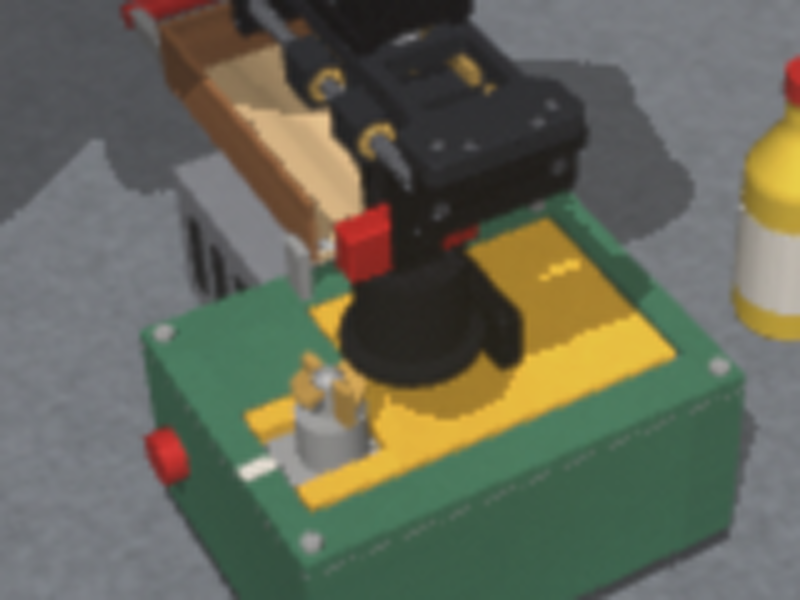

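Run:
```python
from h import *
s=snap('side'); t=snap('top'); st=env.state(); x,y,z=st['eef_pos']; print(x,y,z); zb=z-52; a=np.radians(4)
m=mask(s,'red',(225,165,270,195)); ys,xs=np.nonzero(m); print('red',xs.min(),xs.max(),ys.min(),ys.max())
for q in((-32,8,76),(-32,8,50),(-32,-8,76),(-32,-8,50),(32,8,76),(32,-8,76),(32,-8,50)):
    print(q,np.round(proj(s,(x+np.cos(a)*q[0]-np.sin(a)*q[1],y+np.sin(a)*q[0]+np.cos(a)*q[1],zb+q[2])),1))
V=s['frame'].max(2).astype(int)
for r in(198,200,202,204): print(r,V[r,228:272].tolist())
for c in(242,246,250,254): print('col',c,V[200:216,c].tolist())
ang=np.linspace(0,6.28,400);P=np.array([proj(s,(x+33*np.cos(b),y+33*np.sin(b),zb+h)) for b in ang for h in(0,5)])
for r in(198,200,202,204): g=P[abs(P[:,1]-r)<.3]; print(r,g[:,0].min().round(1),g[:,0].max().round(1))
for c in(242,246,250,254): g=P[abs(P[:,0]-c)<.3]; print('col',c,g[:,1].max().round(1))
```

```text
488.8393106759029 -0.4260353206130877 239.5328963247907
red 235 262 172 188
(-32, 8, 76) [232.7 176. ]
(-32, 8, 50) [233.5 185.3]
(-32, -8, 76) [236.3 180.3]
(-32, -8, 50) [237.  189.6]
(32, 8, 76) [259.2 166.2]
(32, -8, 76) [262.9 170.3]
(32, -8, 50) [263.1 179.6]
198 [124, 124, 123, 123, 126, 189, 211, 141, 61, 43, 41, 37, 39, 39, 38, 39, 40, 40, 40, 39, 40, 40, 40, 40, 40, 40, 39, 39, 38, 39, 37, 38, 37, 41, 42, 43, 42, 36, 36, 37, 39, 37, 37, 46]
200 [124, 123, 123, 124, 122, 122, 128, 151, 69, 44, 43, 42, 38, 38, 39, 39, 41, 40, 40, 39, 41, 40, 41, 40, 40, 40, 39, 39, 40, 39, 38, 38, 42, 44, 43, 43, 38, 35, 36, 36, 37, 37, 38, 47]
202 [127, 136, 133, 125, 123, 122, 122, 111, 63, 44, 43, 43, 44, 42, 40, 41, 41, 40, 40, 40, 40, 40, 42, 40, 39, 40, 39, 39, 39, 40, 41, 43, 44, 44, 44, 60, 92, 56, 39, 36, 38, 38, 39, 47]
204 [122, 169, 189, 180, 137, 127, 125, 128, 156, 125, 62, 43, 44, 44, 44, 44, 44, 43, 44, 42, 42, 43, 42, 42, 42, 44, 44, 45, 45, 44, 43, 44, 42, 49, 80, 131, 158, 149, 103, 57, 41, 43, 57, 92]
col 242 [39, 39, 40, 43, 44, 44, 43, 63, 124, 156, 162, 164, 163, 162, 162, 164]
col 246 [40, 40, 40, 41, 44, 44, 45, 44, 55, 104, 154, 166, 180, 224, 227, 229]
col 250 [41, 40, 42, 41, 42, 45, 45, 45, 48, 87, 152, 159, 160, 172, 220, 228]
col 254 [39, 40, 39, 41, 44, 45, 44, 44, 60, 115, 154, 159, 161, 162, 173, 220]
198 234.3 263.9
200 234.4 263.9
202 234.6 263.5
204 235.5 262.4
col 242 208.6
col 246 209.5
col 250 209.6
col 254 209.0
```

Run:
```python
from h import *
s=snap('side'); t=snap('top')
for h in(112,120,140,150,164): print(h,proj(s,(455,20,h)).round(1),[proj(s,(455+17*np.cos(b),20+17*np.sin(b),h)).round(1) for b in(np.radians(-35),np.radians(145))],proj(t,(455,20,h)).round(1))
for r in(215,218,221): print(r,s['frame'][r,220:248].max(2).tolist())
for c in (232,234,236): print(c, s['frame'][216:232,c].tolist())
o=cv2.imread('pics/top0.png')[:,:,::-1]
for r in(254,257,260,263,266): print(r,o[r,270:295].max(1).tolist(),o[r,270:295].min(1).tolist())
```

```text
112 [233.6 221.8] [array([240.7, 222.6]), array([226.6, 221.1])] [280.3 261. ]
120 [233.4 219.5] [array([240.6, 220.2]), array([226.3, 218.8])] [280.3 261.1]
140 [232.9 213.5] [array([240.1, 214.2]), array([225.7, 212.7])] [280.1 261.2]
150 [232.7 210.4] [array([239.9, 211.1]), array([225.4, 209.7])] [280.  261.3]
164 [232.3 206. ] [array([239.6, 206.7]), array([225. , 205.3])] [279.9 261.4]Traceback (most recent call last):
  File "<stdin>", line 4, in <module>
    return umr_maximum(a, axis, None, out, keepdims, initial, where)
numpy.exceptions.AxisError: axis 2 is out of bounds for array of dimension 2
```

Run:
```python
from h import *
s=snap('side')
for r in(213,215,217,219,221): print(r,s['frame'][r,222:248].astype(int).tolist() if r==217 else s['frame'][r,222:248].max(1).tolist())
for c in (230,232,234,236,238): print(c, s['frame'][216:230,c].max(1).tolist(), s['frame'][216:230,c].min(1).tolist())
```

```text
213 [226, 229, 230, 227, 212, 160, 138, 144, 129, 101, 109, 133, 137, 139, 139, 140, 139, 126, 119, 141, 162, 168, 190, 226, 224, 223]
215 [230, 230, 228, 227, 218, 164, 159, 158, 154, 152, 150, 146, 147, 141, 139, 140, 138, 124, 130, 130, 164, 190, 228, 231, 229, 227]
217 [[207, 159, 58], [190, 147, 54], [186, 144, 54], [184, 144, 59], [172, 138, 74], [122, 116, 107], [131, 130, 128], [149, 147, 145], [156, 155, 154], [158, 157, 155], [158, 157, 154], [157, 156, 154], [157, 156, 153], [155, 152, 147], [150, 140, 124], [140, 123, 93], [127, 114, 92], [110, 107, 101], [97, 95, 89], [103, 90, 64], [159, 124, 48], [223, 175, 61], [230, 183, 63], [230, 183, 63], [231, 184, 64], [230, 184, 63]]
219 [177, 170, 165, 159, 150, 119, 115, 124, 130, 134, 138, 137, 136, 134, 131, 125, 117, 107, 97, 93, 130, 174, 222, 229, 230, 230]
221 [154, 156, 159, 157, 151, 123, 114, 123, 127, 132, 135, 135, 135, 133, 130, 125, 119, 110, 98, 96, 130, 161, 184, 220, 229, 228]
230 [159, 156, 139, 130, 128, 127, 128, 127, 127, 131, 151, 179, 224, 229] [156, 154, 137, 127, 126, 126, 125, 124, 125, 129, 144, 140, 81, 64]
232 [159, 158, 151, 138, 136, 135, 134, 135, 134, 136, 160, 218, 229, 230] [156, 154, 147, 134, 133, 132, 132, 132, 131, 130, 120, 84, 66, 65]
234 [156, 157, 150, 136, 135, 135, 136, 134, 136, 149, 201, 228, 230, 230] [149, 153, 147, 134, 132, 132, 132, 132, 132, 126, 90, 67, 64, 63]
236 [142, 150, 140, 131, 130, 130, 130, 131, 144, 196, 228, 230, 230, 230] [82, 124, 135, 128, 127, 128, 128, 128, 122, 91, 68, 64, 64, 64]
238 [138, 127, 117, 117, 118, 119, 120, 131, 183, 228, 231, 231, 230, 223] [73, 92, 112, 115, 116, 116, 116, 113, 88, 68, 65, 65, 64, 62]
```

>>> arm_command(targets=[[-32, -22.7, 0, 0.1, 0], [-32, -22.7, 0, 0.1, 0], [-32, -22.7, 0, 0.1, 0], [-32, -22.7, 0, 0.1, 0]])

```text
t: 27.6
eef_pos: [455.9, 20.0, 239.8]
tcp_rot: [3.141, -0.001, 0.067]
ft_force: [0.9, -0.2, -2.6]
opening: 0.17
grip_force: 30.0
```

>>> arm_command(targets=[[0, 0, 10, 0, 0], [0, 0, 18, 0, 0], [0, 0, 20, 0, 0], [0, 0, 20, 0, 0]])

```text
t: 28.0
eef_pos: [455.2, 20.1, 218.9]
tcp_rot: [-3.141, 0.001, 0.066]
ft_force: [-0.2, -0.1, -3.1]
opening: 0.164
grip_force: 30.0
```

>>> arm_command(targets=[[0, 0, 2, 0, 0], [0, 0, 4, 0, 0], [0, 0, 6, 0, 0], [0, 0, 8, 0, 0], [0, 0, 8, 0, 0]])

```text
t: 28.5
eef_pos: [455.2, 20.2, 211.4]
tcp_rot: [-3.141, 0.0, 0.066]
ft_force: [0.1, 0.1, -2.6]
opening: 0.164
grip_force: 30.0
```

>>> arm_command(targets=[[0, 0, 5, 0, 0], [0, 0, 10, 0, 0], [0, 0, 15, 0, 0], [0, 0, 19, 0, 0], [0, 0, 21, 0, 0]])

```text
t: 29.0
eef_pos: [455.2, 20.2, 190.1]
tcp_rot: [-3.141, 0.001, 0.066]
ft_force: [-0.9, 0.2, -3.2]
opening: 0.169
grip_force: 30.0
```

>>> arm_command(targets=[[0, 0, 1.5, 0, 0], [0, 0, 3, 0, 0], [0, 0, 3, 0, 0]])

```text
t: 29.3
eef_pos: [455.3, 20.2, 187.5]
tcp_rot: [-3.142, 0.0, 0.066]
ft_force: [-0.2, -0.2, -3.5]
opening: 0.163
grip_force: 30.0
```

>>> arm_command(targets=[[0, 0, 1.5, 0, 0], [0, 0, 3, 0, 0], [0, 0, 4, 0, 0], [0, 0, 4, 0, 0]])

```text
t: 29.7
eef_pos: [455.3, 20.2, 183.6]
tcp_rot: [-3.141, 0.0, 0.066]
ft_force: [-0.0, 1.0, -3.0]
opening: 0.166
grip_force: 30.0
```

>>> arm_command(targets=[[0, 0, 1, 0, 0], [0, 0, 1.5, 0, 0], [0, 0, 1.5, 0, 0]])

```text
t: 30.0
eef_pos: [455.5, 20.2, 183.1]
tcp_rot: [3.141, -0.001, 0.067]
ft_force: [-3.7, 0.4, 11.5]
opening: 0.165
grip_force: 30.0
```

>>> arm_command(targets=[[0, 0, -1, 0, 0], [0, 0, -1, 0, 0.35], [0, 0, -1, 0, 0.35], [0, 0, -1, 0, 0.35], [0, 0, -1, 0, 0.35]])

```text
t: 30.5
eef_pos: [455.3, 20.2, 183.1]
tcp_rot: [-3.142, -0.0, 0.066]
ft_force: [0.3, -0.1, -0.6]
opening: 0.349
grip_force: 0.0
```

>>> arm_command(targets=[[0, 0, -30, 0, 0.35], [0, 0, -45, 0, 0.35], [0, 0, -45, 0, 0.35]])

```text
t: 30.8
eef_pos: [456.1, 20.1, 229.6]
tcp_rot: [3.141, -0.003, 0.066]
ft_force: [0.2, -0.1, 0.0]
opening: 0.35
grip_force: 0.0
```

Run:
```python
from h import *
plan(); s=snap('side','s9')
b=cv2.resize(s['frame'][150:270,170:310],(700,600),interpolation=cv2.INTER_CUBIC)
cv2.imwrite('pics/a7.png',b[:,:,::-1])
```

```text
at [456.1  20.1 229.6   3.8] op 0.35 t 30.8
```

View pics/a7.png

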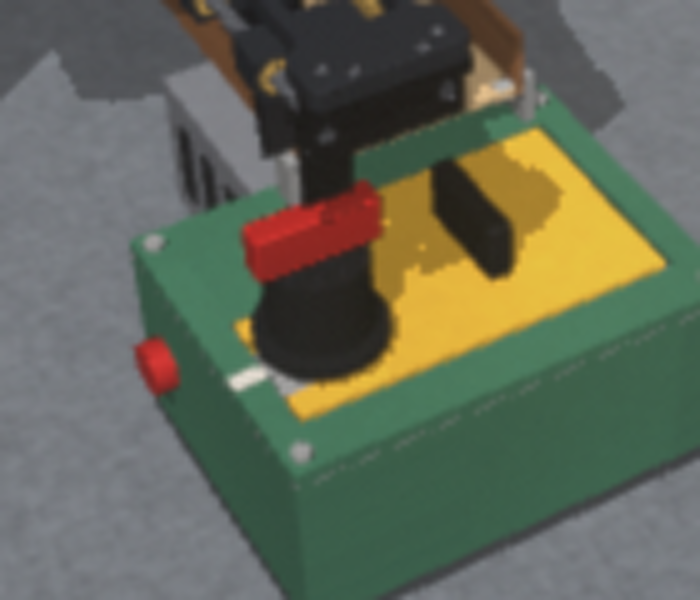

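>>> arm_command(targets=[[0, 0, 30, 0, 0.35], [0, 0, 45, 0, 0.35], [0, 0, 45, 0, 0.35], [0, 0, 45, 0, 0], [0, 0, 45, 0, 0]])

```text
t: 31.35
eef_pos: [454.9, 20.2, 182.3]
tcp_rot: [-3.141, 0.001, 0.066]
ft_force: [0.3, -0.0, 0.2]
opening: 0.233
grip_force: 0.0
```

>>> arm_command(targets=[[0, 0, 0, 0, 0], [0, 0, 0, 0, 0], [0, 0, 0, 0, 0]])

```text
t: 31.65
eef_pos: [455.1, 20.2, 182.9]
tcp_rot: [-3.141, 0.001, 0.066]
ft_force: [0.4, -0.4, -3.7]
opening: 0.165
grip_force: 30.0
```

>>> arm_command(targets=[[0, 0, 0, -6, 0], [0, 0, -0.5, -12, 0], [0, 0, -0.5, -18, 0], [0, 0, -1, -24, 0], [0, 0, -1, -30, 0]])

```text
t: 32.15
eef_pos: [455.2, 20.2, 184.0]
tcp_rot: [-3.141, 0.0, 0.594]
ft_force: [0.4, -0.1, -1.7]
opening: 0.164
grip_force: 30.0
```

>>> arm_command(targets=[[0, 0, 0, -7, 0], [0, 0, -0.5, -14, 0], [0, 0, -0.5, -21, 0], [0, 0, -0.5, -28, 0], [0, 0, -0.5, -33, 0]])

```text
t: 32.65
eef_pos: [455.2, 20.2, 184.5]
tcp_rot: [-3.141, -0.0, 1.171]
ft_force: [0.1, 0.3, -3.5]
opening: 0.161
grip_force: 30.0
```

Run:
```python
from h import *
plan(); print(env.state()['moment'],env.state()['ft_force'])
```

```text
at [455.2  20.2 184.5  67.1] op 0.16 t 32.65
[-0.10303198  0.06849783  0.05707661] [ 0.1326668   0.27217446 -3.49228265]
```

>>> arm_command(targets=[[0, 0, 0, 0, 0.35], [0, 0, 0, 0, 0.35], [0, 0, 0, 0, 0.35], [0, 0, 0, 0, 0.35], [0, 0, 0, 0, 0.35]])

```text
t: 33.15
eef_pos: [455.3, 20.2, 184.7]
tcp_rot: [3.141, -0.0, 1.165]
ft_force: [-0.5, -0.2, -0.8]
opening: 0.347
grip_force: 0.0
```

Run:
```python
from h import *
plan(); s=snap('side','s10')
a=cv2.imread('pics/s9.png')[150:270,170:310]
b=np.hstack([cv2.resize(q,(400,343),interpolation=cv2.INTER_CUBIC) for q in(a,s['frame'][150:270,170:310,::-1])])
cv2.imwrite('pics/a8.png',b)
```

```text
at [455.3  20.2 184.7  66.8] op 0.35 t 33.15
```

View pics/a8.png

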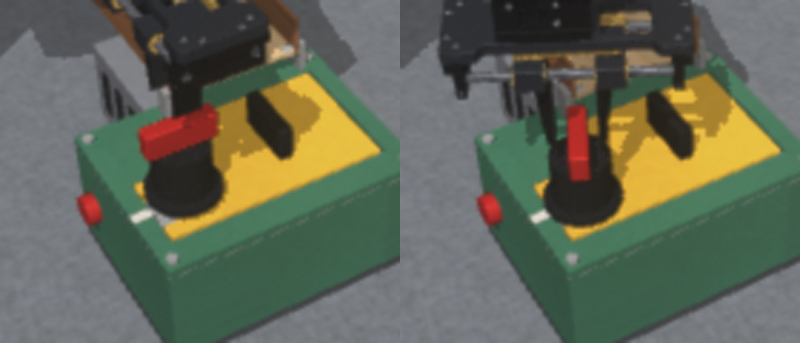

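>>> arm_command(targets=[[0, 0, 6, 0, 0.35], [0, 0, 12.5, 0, 0.35], [0, 0, 12.5, 0, 0.35], [0, 0, 12.5, 0, 0], [0, 0, 12.5, 0, 0]])

```text
t: 33.7
eef_pos: [455.4, 20.2, 172.1]
tcp_rot: [3.142, -0.0, 1.166]
ft_force: [0.9, 0.8, -0.1]
opening: 0.233
grip_force: 0.0
```

>>> arm_command(targets=[[0, 0, 0, 0, 0], [0, 0, 0, 0, 0], [0, 0, 0, 0, 0]])

```text
t: 34.0
eef_pos: [455.4, 20.2, 172.2]
tcp_rot: [3.141, -0.0, 1.166]
ft_force: [0.9, -0.3, 0.1]
opening: 0.168
grip_force: 30.0
```

>>> arm_command(targets=[[0, 0, 0, 5, 0], [0, 0, 0, 12, 0], [0, 0, 0, 19, 0], [0, 0, 0, 26, 0], [0, 0, 0, 33, 0]])

```text
t: 34.5
eef_pos: [455.3, 20.2, 172.2]
tcp_rot: [3.142, -0.0, 0.585]
ft_force: [0.2, 0.6, -0.2]
opening: 0.17
grip_force: 30.0
```

Runs freely; on.

>>> arm_command(targets=[[0, 0, 0, 7, 0], [0, 0, 0, 14, 0], [0, 0, 0, 21, 0], [0, 0, 0, 28, 0], [0, 0, 0, 35, 0]])

```text
t: 35.0
eef_pos: [455.3, 20.2, 172.2]
tcp_rot: [-3.141, -0.0, -0.026]
ft_force: [-0.4, 0.3, 0.2]
opening: 0.169
grip_force: 30.0
```

>>> arm_command(targets=[[0, 0, 0, 7, 0], [0, 0, 0, 14, 0], [0, 0, 0, 21, 0], [0, 0, 0, 28, 0], [0, 0, 0, 30, 0]])

```text
t: 35.5
eef_pos: [455.4, 20.2, 172.2]
tcp_rot: [-3.141, -0.0, -0.549]
ft_force: [0.9, 1.9, -0.2]
opening: 0.163
grip_force: 30.0
```

Run:
```python
from h import *
plan(); print(env.state()['moment'],env.state()['ft_force'])
```

```text
at [455.4  20.2 172.2 -31.4] op 0.16 t 35.5
[0.14366976 0.14232577 0.06203328] [ 0.93928246  1.92392827 -0.21377246]
```

>>> arm_command(targets=[[0, 0, 0, 4, 0], [0, 0, 0, 8, 0], [0, 0, 0, 11, 0], [0, 0, 0, 14.5, 0], [0, 0, 0, 14.5, 0]])

```text
t: 36.0
eef_pos: [455.7, 20.4, 172.2]
tcp_rot: [-3.141, -0.001, -0.798]
ft_force: [3.7, 2.4, -3.0]
opening: 0.166
grip_force: 30.0
```

Run:
```python
from h import *
plan(); print(env.state()['moment'],env.state()['ft_force'])
```

```text
at [455.7  20.4 172.2 -45.7] op 0.17 t 36.0
[ 0.57673757 -0.41485829  0.43351838] [ 3.74636846  2.41608895 -3.01420548]
```

>>> arm_command(targets=[[0, 0, 0, 2, 0], [0, 0, 0, 4, 0], [0, 0, 0, 4, 0], [0, 0, 0, 4, 0]])

```text
t: 36.4
eef_pos: [455.6, 20.3, 172.2]
tcp_rot: [-3.141, -0.0, -0.865]
ft_force: [3.9, 3.6, -2.4]
opening: 0.169
grip_force: 30.5
```

Run:
```python
from h import *
plan(); print(env.state()['moment'],env.state()['ft_force'])
s=snap('side'); m=mask(s,'red',(205,160,270,225)); ys,xs=np.nonzero(m); print(xs.min(),xs.max(),ys.min(),ys.max())
```

```text
at [455.6  20.3 172.2 -49.6] op 0.17 t 36.4
[ 0.66731791 -0.55546557  0.72270035] [ 3.90243776  3.57186067 -2.44272343]
235 245 195 208
```

>>> arm_command(targets=[[0, 0, 0, 0, 0.35], [0, 0, 0, 0, 0.35], [0, 0, 0, 0, 0.35], [0, 0, -20, 0, 0.35], [0, 0, -60, 0, 0.35]])

```text
t: 36.95
eef_pos: [454.0, 20.1, 231.0]
tcp_rot: [3.138, 0.004, -0.867]
ft_force: [1.0, -0.7, 0.2]
opening: 0.35
grip_force: 0.0
```

>>> arm_command(targets=[[0, 0, -45, 0, 0.35], [70, -70, -70, 0, 0.35], [160, -160, -70, 0, 0.35], [160, -160, -70, 0, 0.35], [160, -160, -70, 0, 0.35]])

```text
t: 37.45
eef_pos: [654.3, 3.6, 300.4]
tcp_rot: [3.142, -0.0, -0.867]
ft_force: [0.4, -0.4, 0.6]
opening: 0.349
grip_force: 0.0
```

Run:
```python
from h import *
plan(); s=snap('side','s11'); t=snap('top','t11')
try: print('side',rect(s,'red',(205,160,275,225),196))
except Exception as e: print(e)
try: print('top',rect(t,'red',(262,240,300,285),196))
except Exception as e: print(e)
b=np.hstack([cv2.resize(q,(400,300),interpolation=cv2.INTER_CUBIC) for q in(t['frame'][175:295,205:365],s['frame'][150:270,170:330])])
cv2.imwrite('pics/a9.png',b[:,:,::-1])
```

```text
at [654.3   3.6 300.4 -49.7] op 0.35 t 37.45
side (array([451.0222   ,   7.1879005], dtype=float32), np.float32(71.7873), np.float32(38.07837), np.float32(132.46729), (232.2003951960583, 199.8895504003285))
max() iterable argument is empty
```

View pics/a9.png

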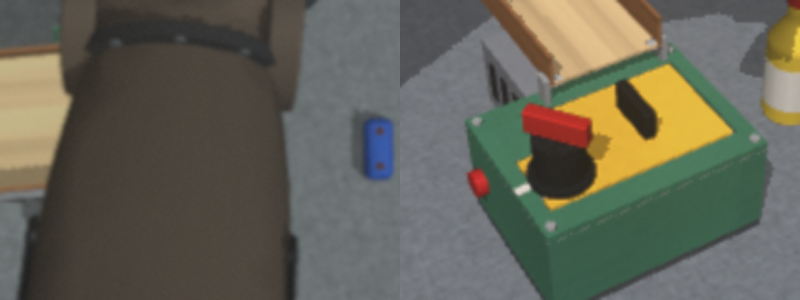

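>>> arm_command(targets=[[82, 135, 0, 0, 0.35], [82, 135, 0, 0, 0.35], [82, 135, 0, 0, 0.35], [82, 135, 0, 0, 0.35], [82, 135, 0, 0, 0.35]])

```text
t: 38.05
eef_pos: [601.8, -147.2, 300.2]
tcp_rot: [3.142, 0.0, -0.87]
ft_force: [0.3, 0.5, 0.2]
opening: 0.353
grip_force: 0.0
```

>>> arm_command(targets=[[82, 135, 0, 0, 0.35], [82, 135, 0, 0, 0.35], [82, 135, 0, 0, 0.35], [82, 135, 0, 0, 0.35], [82, 135, 0, 0, 0.35]])

```text
t: 38.55
eef_pos: [552.8, -295.8, 299.9]
tcp_rot: [-3.141, 0.001, -0.869]
ft_force: [0.3, 0.1, 0.7]
opening: 0.345
grip_force: 0.0
```

Run:
```python
from h import *
plan(); t=snap('top','t12'); s=snap('side')
print('top',rect(t,'red',(262,240,300,285),196)); print('side',rect(s,'red',(205,160,275,225),196))
print('cover',rect(s,'yellow',(190,150,340,260),120)[:4],rect(t,'yellow',(235,185,312,290),120)[:4])
print('handle',rect(t,'red',(130,195,150,265),157));
```

```text
at [ 552.8 -295.8  299.9  -49.8] op 0.35 t 38.55
top (array([454.18057 ,  19.129208], dtype=float32), np.float32(60.230152), np.float32(17.005497), np.float32(133.61829), (280.13868464052285, 262.0769607843137))
side (array([451.0222   ,   7.1879005], dtype=float32), np.float32(71.7873), np.float32(38.07837), np.float32(132.46729), (232.22582872928177, 199.87722529158992))
cover (array([526.36926,  50.22279], dtype=float32), np.float32(203.6198), np.float32(125.931114), np.float32(3.8938928)) (array([523.6727,  50.5951], dtype=float32), np.float32(198.89734), np.float32(120.04282), np.float32(3.9595544))
handle (array([536.1631 , 339.80692], dtype=float32), np.float32(126.27761), np.float32(11.46334), np.float32(3.7694647), (139.7862658025284, 229.37379980796928))
```

```bash
python3 -c "
from cell import env
print(env.job_done())"
```

```text
the job is handed in; nothing more can be done
None
```

The job is done and handed in at about 38.5 s: all four pulls I found are in the drum, the tray is level again, the cover sits flush, and the knob was set and released on the load line, clicked back, and tightened to within about 0.2° of its mark.

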